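Empty the tip cart of sample pots into the wash tray

TASK

First lift the orange slide case out of the blue tray and stack it squarely on the column of two cases beside the tray, its long sides flush with theirs, and let go. Then raise the red handle of the green cart so that it tips forward over its wheel until all four sample pots have slid into the tray, and lower it gently, without letting it drop, until it stands fully on its legs again. Leave the two lower cases and everything else on the bench where they are.

Things in the scene. Friction and masses are not known exactly. Their poses are not given: they have to be found in the camera images.
- chock: dark steel plate, fixed to the bench, that clamps the cart's wheel so that it cannot roll. Origin on the bench top directly below the axle; its x axis points forwards from the cart (from handle to tray), y to the cart's left, z up. Never moves during the work
- axle (a point): centre of the cart's axle, 50 mm above the chock's origin: the cart pivots about the horizontal line through it along the chock's y
- cart (a joint): tip angle of the cart, rad: 0 standing on its legs, grows as the handle rises and the load tips forwards; end stop at 1.05. Lightly damped pivot; the cart (0.65 to 0.95 kg) always wants to fall back to 0 (some 5 N at the handle when down). The pots start to slide somewhere between 0.4 and 0.9 rad; held near 1.0 rad for a second, all are out
- handle (a point): centre of the handle: round red bar, 16 mm diameter, 140 mm long, parallel to the axle, held by a steel arm at each end, 68 mm either side of this point, which comes level from the front. Cart down: 245 mm behind the axle, 55 mm above it (105 mm above the bench). It turns with the cart about the axle and can turn between the fingers; or the tool may turn with the cart
- rail (a point): middle of the 8 mm steel rail on the upper edge of the hopper's rear wall. The wall leans back over the handle: cart down, the rail is 45 mm ahead of the bar and 100 mm above it, the wall's lower edge 80 mm ahead and 10 mm above. A gripper coming straight down on the bar strikes it: come from behind, the tool leaning 35 to 45 degrees away from the hopper, fingers pointing down and forwards
- lip (a point): middle of the front edge of the cart's hopper floor, 35 mm ahead of the axle and 65 mm above it when down. The green sheet-metal hopper is open on top and at the front; its flat floor runs from here 200 mm back, 150 mm wide, sides 43 to 72 mm high
- tray: blue open tray in front of the wheel, fixed: 240 mm along its x (same direction as the chock's x) x 180 mm along y, walls 45 mm high and 4 mm thick, floor 4 mm thick; origin at the centre of its underside, on the bench
- case_new: closed slide case, orange with a black seam and a steel catch on one short end, 100 (own x) x 55 (own y) x 30 mm (z), 110 to 225 g, origin at the centre of its underside. It starts lying flat on the tray's floor, its long side roughly across the tray (along the tray's y)
- case_mid: closed slide case, orange with a black seam and a steel catch on one short end, 100 (own x) x 55 (own y) x 30 mm (z), 110 to 225 g, origin at the centre of its underside. Upper one of the column of two that stands on the bench to the left of the tray; its underside is 30 mm above the bench, its top 60 mm
- case_low: closed slide case, orange with a black seam and a steel catch on one short end, 100 (own x) x 55 (own y) x 30 mm (z), 110 to 225 g, origin at the centre of its underside. Lower one of the column, flat on the bench
- pot1: small closed sample pot, white with red lid: 34 mm diameter, 32 mm tall, about 35 g. Origin at the centre of its underside. Starts standing on the hopper floor of the cart
- pot2: small closed sample pot, white with yellow lid: 34 mm diameter, 32 mm tall, about 35 g. Origin at the centre of its underside. Starts standing on the hopper floor of the cart
- pot3: small closed sample pot, white with white lid: 34 mm diameter, 32 mm tall, about 35 g. Origin at the centre of its underside. Starts standing on the hopper floor of the cart
- pot4: small closed sample pot, white with orange lid: 34 mm diameter, 32 mm tall, about 35 g. Origin at the centre of its underside. Starts standing on the hopper floor of the cart
- beaker: empty glass beaker, 66 mm wide, 85 mm tall, a bystander to the right of the cart; origin at the centre of its underside
- jar: amber glass jar with black cap, 60 mm wide, 70 mm tall, a bystander to the right of the tray; origin at the centre of its underside
- dish: round closed glass dish, 90 mm wide, 16 mm tall, a bystander to the right of the cart; origin at the centre of its underside
- weight: brass weight, 40 mm wide, 54 mm tall, a bystander beyond the tray; origin at the centre of its underside
- forceps: closed steel forceps lying flat, 110 x 12 x 6 mm, a bystander beyond the tray; origin at the centre of its underside
There are look-alikes about, which are no part of the job. What is shaped like the case_new but turquoise or yellow is not meant.

How it is judged:
By the outcome, as a careful person would: the job done as asked, in the order asked, and still so for the second after the job is handed in, with the robot touching nothing.
It also fails if it takes over 72 s, if anything falls off the work surface, if the arm or the gripper's body presses on something with over 40 N, if the wrist force passes 120 N, or if a joint passes its speed limit or range.

ROBOT

A 7-joint arm with a two-finger parallel gripper is mounted at the origin on the work surface. World frame = base frame: x ahead of the robot, y to its left, z up, the work surface at z = 0. Lengths are in m, angles in rad, forces in N, time in s.
With the tool pointing down it reaches from about 0.4 to 0.875 m from the base axis. Payload 19.3 kg.
Tool frame: the origin (TCP) lies between the finger pads; the fingertips stand bot.tcp_to_tips ahead of it and the grasp point (between the pads) lies 3 mm ahead of it (bot.tcp_to_tips is the distance from the TCP to the fingertips, in m); x points along the fingers, y is the direction in which the jaws open and shut, and the axes are right-handed (so a half turn about x gives the same grasp; the last joint's range is limited). The gripper opens to 85 mm and grips with 20 to 120 N. Pads are 22 mm wide; open, the fingers measure 114 mm over their backs; the gripper's body (76 mm by 85 mm) begins 54 mm behind the grasp point. The pads swing forward as they close: fully open they stand 13 mm farther back than shut.
Start: joints at [-1.29, 0.521, -0.036, 1.599, 0.021, 1.021, -0.113], TCP at [0.215, 0.587, 0.253] pointing down, gripper open.
Joint ranges: [-2.91, 2.91], [-0.3, 2.13], [-1.5, 1.42], [0.17, 2.43], [-1.26, 4.41], [0.16, 1.93], [-2.52, 2.52]. Speed limits (rad/s): [1.89, 1.89, 2.39, 2.39, 3.01, 3.01, 3.01].

INTERFACE

Orientations are given as [roll, pitch, yaw] about the fixed x, y, z axes, in that order (R = Rz(yaw) Ry(pitch) Rx(roll)).
In Python, from workcell import bot, eyes gives the robot as it stands. The module is installed in compiled form; this text tells all that it offers.
- The arm moves only by the tool step_arm, never from a script. Its argument "targets" is a list that holds one entry, the list of rows, each a list of 7 numbers: the shift along the tool's x, y, z in cm, then the turn, a rotation vector about the tool's x, y, z in rad, then the opening, from 0 (shut) to 1 (fully open). A call has 1 to 10 rows; each row is the pose to reach, as a shift and turn from the pose measured when the call began, along the tool's axes at that moment; what a row does not reach only later rows make up. A row lasts 1/10 s, in which the tool goes at most 50 mm and 8.59 degrees, less where a joint would pass 70% of its speed; a pose out of reach is approached as far as the arm can. A call with a gripper value outside its range is refused whole. The fingers move at their own pace and stop on an object; "grip_force" is the grip in N (left out, the last holds). Time passes only in rows, so rows that repeat a pose let the fingers close. It gives the time, the measured TCP pose, the force and the opening at its end, in the units of the state.
- bot.observe(): the state, without advancing time (a new reading comes with each control period).
- eyes.grab_frame(name): name is "side" or "top"; returns the picture (420x560x3 uint8, red, green, blue); there is no depth.
- eyes.get_calibration(name): a dict with "fx", "fy", "cx", "cy" (pixels), "camera_from_world" (4x4, takes a point from world to camera coordinates). Camera axes: x right, y down, z forward; pixel columns grow to the right and rows downward; lengths in m; the calibration is good to about 2 mm. A picture is of the moment at which its call begins. get_calibration takes no time and is no camera call.
- bot.job_done(): hands the job in, once; it reports no verdict.
The state is a dict: "clock": time; "qpos": joint angles; "qd": joint speeds; "joint_efforts": joint torques, N m; "position": TCP position; "tool_rot": TCP orientation; "force": force on the tool from outside, world axes, zero at the start; "moment": the same for the moment, N m; "grip_width": finger opening in m.
Only numpy, scipy, OpenCV 4.12 (cv2) and the standard library are available. Lean on these libraries where they do the work, as an engineer would, in place of code of your own. Each camera call takes 0.05 s, during which the arm holds its last target.

## Working session

There is one attempt and no reset: what is moved stays moved. The work goes in short steps, Python scripts to look and compute and a tool call to move; the robot and the scene stay as the last step left them, time stands still between calls to the robot, and variables do not carry over. Pictures are saved under pics/ and viewed, and the job is handed in when it is done.

Besides the shell and the picture viewer there is one more tool, called after ">>>" by a JSON object that holds its "name" and its "arguments", one argument or row to a line. step_arm: Moves the arm, as the interface text tells. Its arguments: {"type":"object","properties":{"targets":{"type":"array","items":{"type":"array","items":{"type":"array","items":{"type":"number"}}}},"grip_force":{"type":"number"}},"required":["targets"]}

```bash
mkdir -p pics
python3 - <<'E'
from workcell import bot, eyes
import cv2, numpy as np
print(bot.observe(), bot.tcp_to_tips)
for n in ("side","top"):
    im=eyes.grab_frame(n); cv2.imwrite(f"pics/{n}0.png",im[:,:,::-1]); np.save(f"pics/{n}0.npy",im)
    c=eyes.get_calibration(n); print(n,c)
E
```

```text
{'clock': 0.0, 'qpos': array([-1.29021046,  0.52201962, -0.03631801,  1.59998508,  0.02126424,
        1.02106311, -0.11280036]), 'qd': array([ 0.0010326 , -0.00194469,  0.00018958, -0.00042584, -0.00034252,
        0.0002366 ,  0.00070759]), 'joint_efforts': array([ 4.02923270e-04, -9.27095532e+01,  1.97983302e+00, -3.69929123e+01,
        1.78451330e-02,  8.22782546e-03, -2.32129921e-06]), 'position': array([0.21472446, 0.58664733, 0.25273054]), 'tool_rot': array([-1.44657733,  1.56970687, -1.7973485 ]), 'force': array([-0.14216848,  0.08623958, -0.00498367]), 'moment': array([-0.03125172, -0.02605411, -0.00244864]), 'grip_width': 0.0853103198946676} 0.022
side {'fx': 408.7962708131859, 'fy': 408.7962708131859, 'cx': 277.70812846133583, 'cy': 210.17148620762836, 'camera_from_world': array([[ 0.94217788, -0.3351055 ,  0.00226967, -0.50720368],
       [-0.22491069, -0.63734759, -0.73702323,  0.30462282],
       [ 0.2484271 ,  0.69389651, -0.67586361,  0.81697926],
       [ 0.        ,  0.        ,  0.        ,  1.        ]])}
top {'fx': 532.374010105581, 'fy': 532.374010105581, 'cx': 280.4481789911186, 'cy': 208.0465382012157, 'camera_from_world': array([[ 0.02605984, -0.99953914,  0.01556898,  0.09206981],
       [-0.98607996, -0.02826113, -0.16385242,  0.5797238 ],
       [ 0.16421691, -0.0110823 , -0.986362  ,  1.36155403],
       [ 0.        ,  0.        ,  0.        ,  1.        ]])}
```

View pics/side0.png

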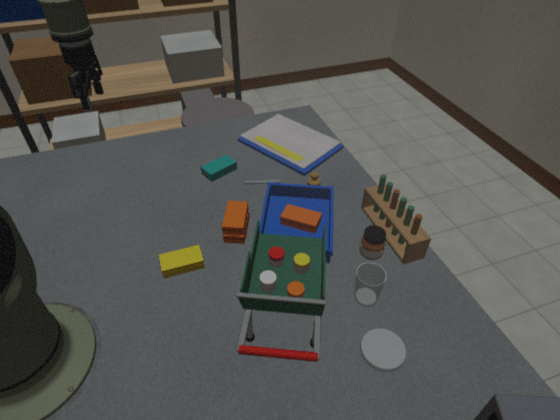

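View pics/top0.png

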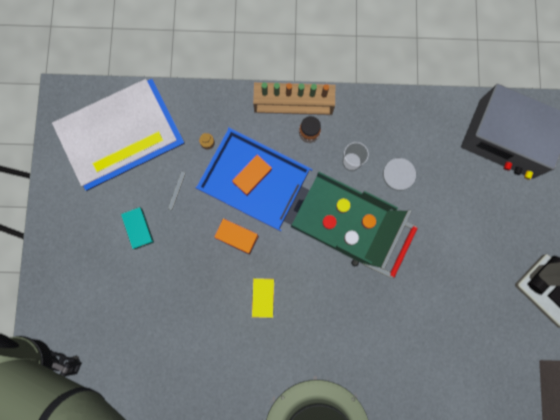

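Candidates for case_new are the orange case in the tray (top 252,174; side 301,217), the orange column beside it (top 237,236; side 236,221), the turquoise block (top 137,228) and the yellow block (top 263,298). By the description, it is the orange one inside the tray. I'll check it in close crops.

```bash
cat > h.py <<'E'
import numpy as np, cv2
from scipy.spatial.transform import Rotation as R
CAL={}
def cal(n):
    from workcell import eyes
    c=eyes.get_calibration(n); return c
def proj(n,P):
    c=cal(n);T=c["camera_from_world"];p=np.atleast_2d(P)@T[:3,:3].T+T[:3,3]
    return np.c_[c["fx"]*p[:,0]/p[:,2]+c["cx"],c["fy"]*p[:,1]/p[:,2]+c["cy"]]
def back(n,uv,z):
    c=cal(n);T=c["camera_from_world"];o=-T[:3,:3].T@T[:3,3]
    out=[]
    for u,v in np.atleast_2d(uv):
        d=T[:3,:3].T@np.array([(u-c["cx"])/c["fx"],(v-c["cy"])/c["fy"],1]); out.append(o+d*(z-o[2])/d[2])
    return np.array(out)
def crop(im,x0,y0,x1,y1,s,fn):
    o=cv2.resize(im[y0:y1,x0:x1,::-1],None,fx=s,fy=s,interpolation=cv2.INTER_CUBIC)
    for x in range((x0+9)//10*10,x1,10): cv2.line(o,(int((x-x0+.5)*s),0),(int((x-x0+.5)*s),8 if x%50 else 20),(255,255,255),1)
    for y in range((y0+9)//10*10,y1,10): cv2.line(o,(0,int((y-y0+.5)*s)),(8 if y%50 else 20,int((y-y0+.5)*s)),(255,255,255),1)
    cv2.imwrite(fn,o)
E
python3 - <<'E'
from h import *
t=np.load('pics/top0.npy');s=np.load('pics/side0.npy')
crop(t,190,125,320,260,4.4,'pics/t_a.png')
crop(t,285,160,425,285,4.7,'pics/t_b.png')
crop(s,190,170,350,370,3,'pics/s_a.png')
E
```

```text
(no output)
```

View pics/t_a.png

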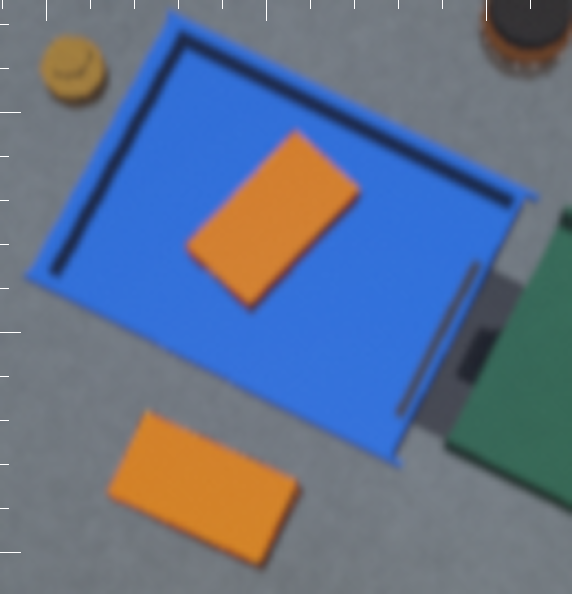

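View pics/t_b.png

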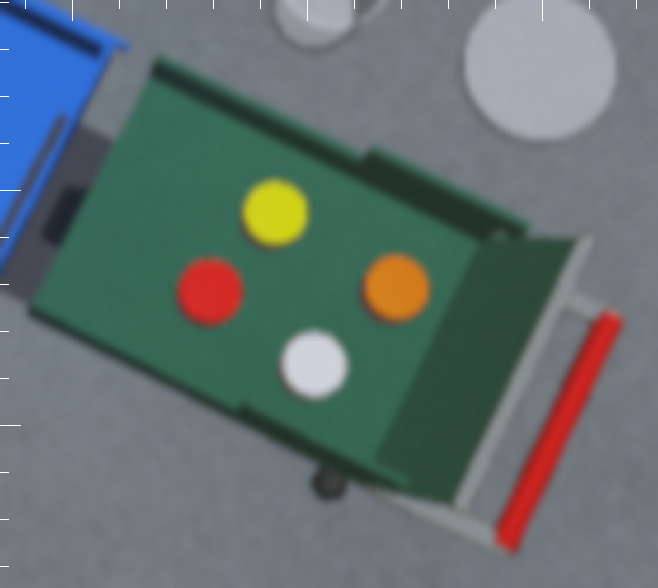

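View pics/s_a.png

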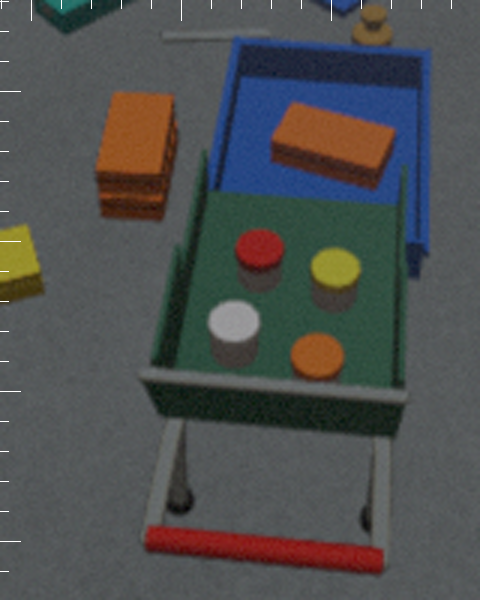

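```bash
cat > fit.py <<'E'
from h import *
from scipy.optimize import minimize
def boxpts(x,y,yaw,z0,h=.03,lx=.1,ly=.055):
    p=np.array([[sx*lx/2,sy*ly/2] for sx,sy in((1,1),(1,-1),(-1,-1),(-1,1))])
    c,s=np.cos(yaw),np.sin(yaw);p=p@np.array([[c,s],[-s,c]])+[x,y]
    return np.r_[np.c_[p,[z0]*4],np.c_[p,[z0+h]*4]]
def omask(im,x0,y0,x1,y1,s=6):
    c=cv2.resize(im[y0:y1,x0:x1],None,fx=s,fy=s,interpolation=cv2.INTER_LINEAR)
    h=cv2.cvtColor(c,cv2.COLOR_RGB2HSV)
    return ((h[...,0]>2)&(h[...,0]<22)&(h[...,1]>125)&(h[...,2]>45)).astype(np.uint8)
def sil(n,boxes,roi,s=6):
    x0,y0,x1,y1=roi;m=np.zeros(((y1-y0)*s,(x1-x0)*s),np.uint8)
    for b in boxes:
        uv=(proj(n,b)-[x0,y0]+.5)*s-.5
        cv2.fillConvexPoly(m,np.round(cv2.convexHull(uv.astype(np.float32))*16).astype(np.int32),1,shift=4)
    return m
def cost(mask,m): 
    return np.sum(m!=mask)/np.sum(mask)
def fit(views,z0s,x0):
    # views: list of (name,mask,roi)
    def f(p):
        bs=[boxpts(p[3*i],p[3*i+1],p[3*i+2],z) for i,z in enumerate(z0s)]
        return sum(cost(mk,sil(n,bs,roi)) for n,mk,roi in views)
    best=None
    x0=np.array(x0,float)
    for k in range(3):
        n=len(x0);sim=np.r_[[x0],x0+np.diag(np.tile([.006,.006,.08],n//3))*(-1)**k]
        r=minimize(f,x0,method='Nelder-Mead',options=dict(initial_simplex=sim,maxiter=600,xatol=1e-5,fatol=1e-5));x0=r.x
    return r.x,r.fun
E
python3 - <<'E'
from fit import *
t=np.load('pics/top0.npy');s=np.load('pics/side0.npy')
o=np.array([190,125])-.5
new=np.array([(297,130),(361,190),(251,310),(187,246)])/4.4+o
col=np.array([(148,410),(300,483),(263,567),(108,492)])/4.4+o
for nm,c,z in(("new",new,.034),("col",col,.06)):
    P=back("top",c,z);print(nm,P.round(4).tolist(),P.mean(0).round(4),[np.linalg.norm(P[i]-P[i-1]).round(4) for i in range(4)])
R1=(225,145,280,205);R2=(205,210,268,262);S1=(275,195,330,240);S2=(215,192,258,250)
def go(nm,zs,x0,vt,vs):
    for lab,v in(("top",[vt]),("side",[vs]),("both",[vt,vs])):
        x,f=fit(v,zs,x0);print(nm,lab,x.round(4),round(f,3))
def mk(im,n,r):
    m=omask(im,*r);cv2.imwrite(f"pics/m_{n}_{r[0]}.png",m*255);return (n,m,r)
P=back("top",new,.034);d=P[0]-P[3]
go("new",[.004],[*P.mean(0)[:2],np.arctan2(d[1],d[0])],mk(t,"top",R1),mk(s,"side",S1))
P=back("top",col,.06);d=P[0]-P[1];y=np.arctan2(d[1],d[0])
go("col",[.03,0],[*P.mean(0)[:2],y,*P.mean(0)[:2],y],mk(t,"top",R2),mk(s,"side",S2))
# red bar
for n,im,roi in(("top",t,(385,220,425,285)),("side",s,(230,335,330,370))):
    x0,y0,x1,y1=roi;h=cv2.cvtColor(im[y0:y1,x0:x1],cv2.COLOR_RGB2HSV)
    m=((h[...,0]<8)|(h[...,0]>172))&(h[...,1]>140)&(h[...,2]>60)
    q=np.argwhere(m)[:,::-1]+[x0,y0];r=cv2.minAreaRect(q.astype(np.float32));print(n,r)
    bp=cv2.boxPoints(r);e=sorted([(np.linalg.norm(bp[i]-bp[i-1]),tuple((bp[i]+bp[i-1])/2)) for i in range(4)])[:2]
    P=back(n,[e[0][1],e[1][1]],.107);print(P.round(4).tolist(),P.mean(0).round(4),np.linalg.norm(P[0]-P[1]))
E
```

```text
new [[0.7259, 0.1753, 0.034], [0.6891, 0.1347, 0.034], [0.6121, 0.1995, 0.034], [0.6508, 0.24, 0.034]] [0.6695 0.1874 0.034 ] [np.float64(0.0992), np.float64(0.0548), np.float64(0.1006), np.float64(0.056)]
col [[0.5451, 0.2569, 0.06], [0.5041, 0.1654, 0.06], [0.4539, 0.1854, 0.06], [0.4956, 0.2783, 0.06]] [0.4997 0.2215 0.06  ] [np.float64(0.0539), np.float64(0.1003), np.float64(0.054), np.float64(0.1018)]
new top [ 0.6732  0.1879 -0.6918] 0.203
new side [ 0.6713  0.189  -0.6005] 0.27
new both [ 0.6707  0.1902 -0.6518] 0.479
col top [0.4999 0.2225 1.1499 0.5035 0.2243 1.1457] 0.044Traceback (most recent call last):
  File "<stdin>", line 17, in <module>
  File "<stdin>", line 11, in go
  File "fit.py", line 28, in fit
    r=minimize(f,x0,method='Nelder-Mead',options=dict(initial_simplex=sim,maxiter=600,xatol=1e-5,fatol=1e-5));x0=r.x
    res = _minimize_neldermead(fun, x0, args, callback, bounds=bounds,
                               **options)
    fsim[j] = func(sim[j])
              ~~~~^^^^^^^^
    fx = function(np.copy(x), *(wrapper_args + args))
  File "fit.py", line 23, in f
    return sum(cost(mk,sil(n,bs,roi)) for n,mk,roi in views)
  File "fit.py", line 23, in <genexpr>
    return sum(cost(mk,sil(n,bs,roi)) for n,mk,roi in views)
                       ~~~^^^^^^^^^^
  File "fit.py", line 14, in sil
    uv=(proj(n,b)-[x0,y0]+.5)*s-.5
        ~~~~^^^^^
  File "h.py", line 8, in proj
    c=cal(n);T=c["camera_from_world"];p=np.atleast_2d(P)@T[:3,:3].T+T[:3,3]
  File "h.py", line 6, in cal
    c=eyes.get_calibration(n); return c
ValueError: time passes only in moves, steps and waits
```

Run:
```python
s=open('h.py').read()
s=s.replace('''    from workcell import eyes
    c=eyes.get_calibration(n); return c''','''    if not CAL:
        import json
        for k,v in json.load(open('cal.json')).items(): CAL[k]={a:np.array(b) if isinstance(b,list) else b for a,b in v.items()}
    return CAL[n]''')
open('h.py','w').write(s)
from workcell import eyes,bot
import json
json.dump({n:{k:(v.tolist() if hasattr(v,'tolist') else v) for k,v in eyes.get_calibration(n).items()} for n in("side","top")},open('cal.json','w'))
print(bot.observe()["clock"])
import cv2,numpy as np
a=[cv2.imread(f'pics/m_{x}.png') for x in("top_225","side_275","top_205")]
h=max(i.shape[0] for i in a);o=np.hstack([cv2.copyMakeBorder(i,0,h-i.shape[0],0,9,cv2.BORDER_CONSTANT,value=(0,0,99)) for i in a]);cv2.imwrite('pics/masks.png',cv2.resize(o,None,fx=.7,fy=.7))
```

```text
0.1
```

View pics/masks.png

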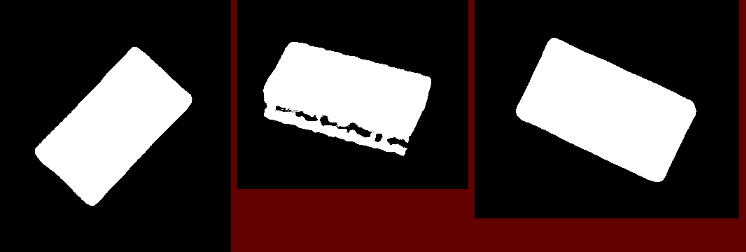

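```bash
cat > run1.py <<'E'
from fit import *
t=np.load('pics/top0.npy');s=np.load('pics/side0.npy')
R1=(225,145,280,205);R2=(205,210,268,262);S1=(275,195,330,240);S2=(215,192,258,250)
def mk(im,n,r):
    m=omask(im,*r)
    m=cv2.morphologyEx(m,cv2.MORPH_CLOSE,np.ones((25,25)))
    return (n,m,r)
vt=mk(t,"top",R1);vs=mk(s,"side",S1)
for lab,v in(("top",[vt]),("side",[vs]),("both",[vt,vs])):
    x,f=fit(v,[.004],[.6695,.1874,-.711]);print("new",lab,x.round(4),round(f,3))
ov=np.dstack([vt[1]*255,sil("top",[boxpts(*x,.004)],R1)*255,vt[1]*0]);cv2.imwrite('pics/ov.png',ov)
vt=mk(t,"top",R2);vs=mk(s,"side",S2)
for lab,v in(("top",[vt]),("side",[vs]),("both",[vt,vs])):
    x,f=fit(v,[.03,0],[.4997,.2215,1.15]*2);print("col",lab,x.round(4),round(f,3))
for n,im,roi in(("top",t,(385,220,425,285)),("side",s,(230,335,330,370))):
    x0,y0,x1,y1=roi;h=cv2.cvtColor(im[y0:y1,x0:x1],cv2.COLOR_RGB2HSV)
    m=((h[...,0]<8)|(h[...,0]>172))&(h[...,1]>140)&(h[...,2]>60)
    q=np.argwhere(m)[:,::-1]+[x0,y0];r=cv2.minAreaRect(q.astype(np.float32));print(n,r)
    bp=cv2.boxPoints(r);e=sorted([(np.linalg.norm(bp[i]-bp[i-1]),tuple((bp[i]+bp[i-1])/2)) for i in range(4)])[:2]
    P=back(n,[e[0][1],e[1][1]],.107);print(P.round(4).tolist(),P.mean(0).round(4),np.linalg.norm(P[0]-P[1]))
E
python3 run1.py
```

```text
new top [ 0.6735  0.1882 -0.7214] 0.201
new side [ 0.6716  0.1884 -0.6   ] 0.205
new both [ 0.6704  0.1912 -0.6673] 0.413
col top [0.5001 0.2225 1.1415 0.5028 0.224  1.1378] 0.042
col side [0.4992 0.219  1.1856 0.4994 0.2253 1.1594] 0.035
col both [0.4993 0.2224 1.1806 0.5016 0.224  1.18  ] 0.132
top ((403.1188049316406, 251.0825958251953), (5.422427654266357, 53.701053619384766), 25.34617805480957)
[[0.4053, -0.1724, 0.107], [0.5287, -0.2317, 0.107]] [ 0.467 -0.202  0.107] 0.13689479282994882
side ((277.93072509765625, 352.69305419921875), (78.80694580078125, 8.557319641113281), 5.710593223571777)
[[0.4031, -0.1734, 0.107], [0.5281, -0.2334, 0.107]] [ 0.4656 -0.2034  0.107 ] 0.13872239278139842
```

View pics/ov.png

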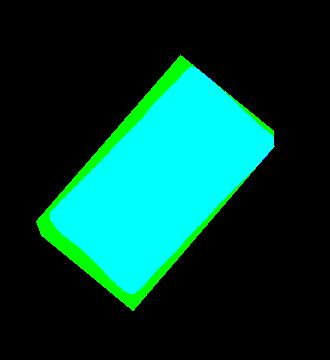

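```bash
python3 - <<'E'
s=open('run1.py').read()
s=s.replace('''    m=omask(im,*r)
''','''    x0,y0,x1,y1=r;c=cv2.resize(im[y0:y1,x0:x1].astype(np.float32),None,fx=6,fy=6)
    d=c[...,0]-c[...,2];fg=np.percentile(d,95);bg=np.percentile(d,8);m=(d>(fg+bg)/2).astype(np.uint8)
    print(fg,bg)
''')
open('run1.py','w').write(s)
E
python3 run1.py
```

```text
161.97916 -167.84027
105.513885 -92.6875
new top [ 0.6713  0.1884 -0.7088] 0.076
new side [ 0.6703  0.1896 -0.6901] 0.1
new both [ 0.6718  0.189  -0.7101] 0.181
170.375 -26.106945
114.49306 -6.1388855
col top [0.5003 0.2229 1.1586 0.5034 0.2243 1.1489] 0.039
col side [0.4994 0.2189 1.1722 0.4993 0.2326 1.2222] 0.145
col both [0.5001 0.2229 1.1901 0.5028 0.2268 1.2093] 0.278
top ((403.1188049316406, 251.0825958251953), (5.422427654266357, 53.701053619384766), 25.34617805480957)
[[0.4053, -0.1724, 0.107], [0.5287, -0.2317, 0.107]] [ 0.467 -0.202  0.107] 0.13689479282994882
side ((277.93072509765625, 352.69305419921875), (78.80694580078125, 8.557319641113281), 5.710593223571777)
[[0.4031, -0.1734, 0.107], [0.5281, -0.2334, 0.107]] [ 0.4656 -0.2034  0.107 ] 0.13872239278139842
```

View pics/ov.png

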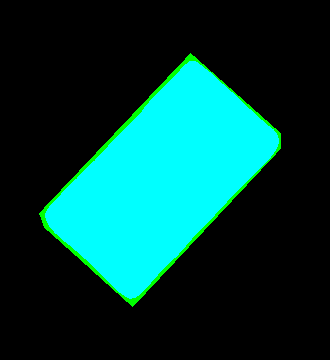

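```bash
cat > mv.py <<'E'
from h import *
from workcell import bot
def down(a):
    x=np.array([0,0,-1.]);y=np.array([np.cos(a),np.sin(a),0]);return np.c_[x,y,np.cross(x,y)]
def cur():
    o=bot.observe();return o["position"],R.from_euler('xyz',o["tool_rot"]).as_matrix(),o
def plan(p,Rm,zup=None):
    p0,R0,o=cur()
    sh=R0.T@(np.array(p)-p0)*100;rv=R.from_matrix(R0.T@Rm).as_rotvec()
    print("shift cm",sh.round(2),"rv",rv.round(4),"dist",np.linalg.norm(sh).round(1),"deg",np.degrees(np.linalg.norm(rv)).round(1))
def show():
    p,Rm,o=cur();print("t",o["clock"],"p",p.round(4),"q",o["qpos"].round(3),"F",o["force"].round(2),"w",o["grip_width"].round(4));print(Rm.round(3))
E
python3 -c "
from mv import *
show()
a=-.71+np.pi/2
for k in(0,np.pi): plan([.671,.189,.16],down(a+k))
"
```

```text
Traceback (most recent call last):
  File "mv.py", line 12, in show
    p,Rm,o=cur();print("t",o["clock"],"p",p.round(4),"q",o["qpos"].round(3),"F",o["force"].round(2),"w",o["grip_width"].round(4));print(Rm.round(3))
                                                                                                        ^^^^^^^^^^^^^^^^^^^^^
AttributeError: 'float' object has no attribute 'round'
```

```bash
sed -i 's/o\["grip_width"\].round(4)/round(o["grip_width"],4)/' mv.py
python3 -c "
from mv import *
show()
a=-.71+np.pi/2
for k in(0,np.pi): plan([.671,.189,.16],down(a+k))
"
```

```text
t 0.1 p [0.2147 0.5867 0.2528] q [-1.29   0.522 -0.036  1.6    0.021  1.021 -0.113] F [ 0.61 -0.02  0.6 ] w 0.086
[[-0.     0.344  0.939]
 [-0.001  0.939 -0.344]
 [-1.    -0.001  0.   ]]
shift cm [  9.3  -21.65  56.52] rv [3.592e-01 3.000e-04 1.000e-03] dist 61.2 deg 20.6
shift cm [  9.3  -21.65  56.52] rv [-2.7824e+00 -1.4000e-03  4.0000e-04] dist 61.2 deg 159.4
```

>>> {"name": "step_arm", "arguments": {
  "targets": [
    [[0,-3.5,9.2,0.06,0,0,1],[0,-7,18.5,0.12,0,0,1],[1,-10.5,27.7,0.18,0,0,1],[2,-14,36.9,0.24,0,0,1],[3,-17.8,46.3,0.3,0,0,1],[4.5,-21.65,56.5,0.359,0,0,1],[6,-21.65,56.5,0.359,0,0,1],[9.3,-21.65,56.5,0.359,0,0,1],[9.3,-21.65,56.5,0.359,0,0,1],[9.3,-21.65,56.5,0.359,0,0,1]]
  ]
}}

```text
clock: 1.1
position: [0.5879, 0.2611, 0.1901]
tool_rot: [-1.389, 1.57, -2.099]
force: [0.1, 1.0, 0.1]
grip_width: 0.0852
```

```bash
python3 -c "
from mv import *
show()
a=-.71+np.pi/2
plan([.671,.189,.06],down(a))
"
```

```text
t 1.1 p [0.5879 0.2611 0.1901] q [-0.581  0.622  0.108  1.611 -0.079  0.914  0.416] F [0.1  1.01 0.08] w 0.0852
[[-0.001  0.652  0.759]
 [-0.001  0.759 -0.652]
 [-1.    -0.001  0.   ]]
shift cm [13.02 -0.04 11.  ] rv [0.0004 0.0002 0.0012] dist 17.0 deg 0.1
```

>>> {"name": "step_arm", "arguments": {
  "targets": [
    [[3,0,5,0,0,0,1],[3,0,11,0,0,0,1],[3,0,11,0,0,0,1],[3,0,11,0,0,0,1],[7,0,11,0,0,0,1],[7,0,11,0,0,0,1]]
  ]
}}

```text
clock: 1.7
position: [0.6684, 0.1896, 0.1159]
tool_rot: [-2.086, 1.563, -2.795]
force: [-2.5, 0.3, -0.7]
grip_width: 0.0851
```

```bash
python3 -c "
from mv import *
from workcell import eyes
show()
a=-.71+np.pi/2
plan([.671,.189,.027],down(a))
s=eyes.grab_frame('side');t=eyes.grab_frame('top')
crop(t,190,125,320,260,3.5,'pics/a1.png');crop(s,220,130,350,260,3.5,'pics/a2.png')
cv2.imwrite('pics/a12.png',cv2.resize(np.hstack([cv2.resize(cv2.imread('pics/a1.png'),(400,420)),cv2.resize(cv2.imread('pics/a2.png'),(400,420))]),None,fx=1,fy=1))
"
```

```text
t 1.7 p [0.6684 0.1896 0.1159] q [-0.42   0.789  0.097  1.496 -0.09   0.869  0.569] F [-2.46  0.33 -0.67] w 0.0851
[[-0.007  0.651  0.759]
 [-0.003  0.759 -0.651]
 [-1.    -0.007 -0.004]]
shift cm [8.88 0.19 0.27] rv [ 0.0013 -0.0038  0.0068] dist 8.9 deg 0.5
```

View pics/a12.png

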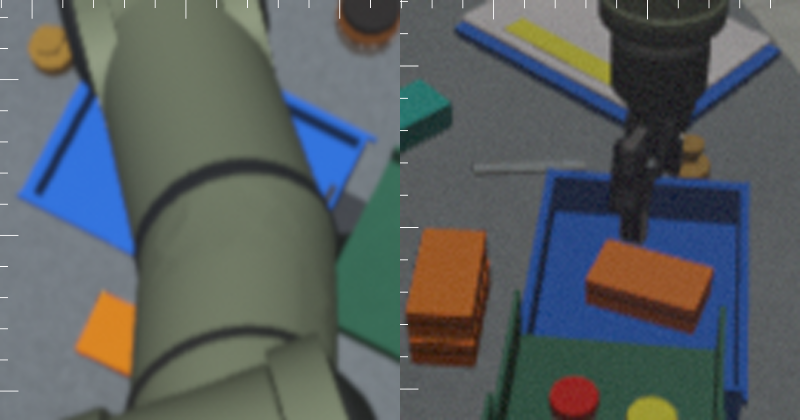

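The top view is blocked by the arm. In the side view the gripper is over the case at about (301,217), and nothing has moved. I'm descending now.

>>> {"name": "step_arm", "arguments": {
  "targets": [
    [[2,0.2,0.25,0,0,0,1],[4,0.2,0.25,0,0,0,1],[6,0.2,0.25,0,0,0,1],[7.5,0.2,0.25,0,0,0,1],[8.4,0.2,0.25,0,0,0,1],[8.8,0.2,0.25,0,0,0,1],[8.8,0.2,0.25,0,0,0,1],[8.8,0.2,0.25,0,0,0,1]]
  ]
}}

```text
clock: 2.6
position: [0.674, 0.1899, 0.033]
tool_rot: [-1.735, 1.569, -2.444]
force: [-0.1, -0.3, 0.5]
grip_width: 0.0852
```

```bash
python3 -c "
from mv import *
from workcell import eyes
show()
a=-.71+np.pi/2
plan([.671,.189,.027],down(a))
s=eyes.grab_frame('side')
crop(s,230,150,350,250,5,'pics/b1.png')
"
```

```text
t 2.6 p [0.674  0.1899 0.033 ] q [-0.409  0.903  0.083  1.506 -0.097  0.738  0.576] F [-0.13 -0.33  0.53] w 0.0852
[[-0.001  0.651  0.759]
 [-0.001  0.759 -0.651]
 [-1.    -0.002 -0.   ]]
shift cm [ 0.6  -0.27 -0.17] rv [ 0.0012 -0.0003  0.0015] dist 0.7 deg 0.1
```

View pics/b1.png

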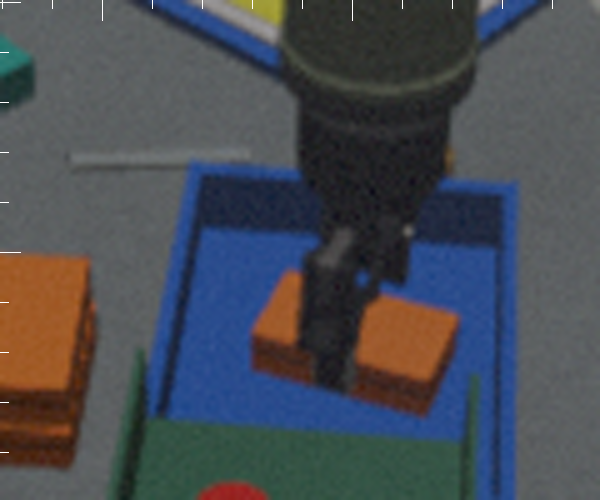

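>>> {"name": "step_arm", "arguments": {
  "targets": [
    [[0.3,-0.27,-0.17,0,0,0,1],[0.6,-0.27,-0.17,0,0,0,1],[0.6,-0.27,-0.17,0,0,0,0.8],[0.6,-0.27,-0.17,0,0,0,0.6],[0.6,-0.27,-0.17,0,0,0,0.4],[0.6,-0.27,-0.17,0,0,0,0.4],[0.6,-0.27,-0.17,0,0,0,0.4],[0.6,-0.27,-0.17,0,0,0,0.4]]
  ],
  "grip_force": 35
}}

```text
clock: 3.45
position: [0.6711, 0.189, 0.0272]
tool_rot: [-1.608, 1.57, -2.317]
force: [-0.6, 0.3, 1.9]
grip_width: 0.0544
```

Gripped at 54 mm, so I'm lifting.

>>> {"name": "step_arm", "arguments": {
  "targets": [
    [[-1,0,0,0,0,0,0.3],[-3,0,0,0,0,0,0.3],[-6,0,0,0,0,0,0.3],[-9,0,0,0,0,0,0.3],[-12,0,0,0,0,0,0.3],[-12,0,0,0,0,0,0.3],[-12,0,0,0,0,0,0.3]]
  ]
}}

```text
clock: 4.15
position: [0.6713, 0.1891, 0.1481]
tool_rot: [-0.553, 1.57, -1.262]
force: [0.2, 0.3, -2.0]
grip_width: 0.0545
```

```bash
python3 -c "
from mv import *
from workcell import eyes
show()
a=1.153+np.pi/2
for k in (0,np.pi): plan([.5,.2225,.15],down(a+k))
s=eyes.grab_frame('side');t=eyes.grab_frame('top')
cv2.imwrite('pics/c1.png',s[:,:,::-1])
"
```

```text
t 4.15 p [0.6713 0.1891 0.1481] q [-0.422  0.752  0.103  1.478 -0.088  0.917  0.569] F [ 0.22  0.33 -2.04] w 0.0545
[[ 0.     0.651  0.759]
 [-0.     0.759 -0.651]
 [-1.    -0.     0.   ]]
shift cm [ -0.2   -8.62 -15.18] rv [-1.8618e+00  0.0000e+00  5.0000e-04] dist 17.5 deg 106.7
shift cm [ -0.2   -8.62 -15.18] rv [ 1.2798e+00  5.0000e-04 -0.0000e+00] dist 17.5 deg 73.3
```

View pics/c1.png

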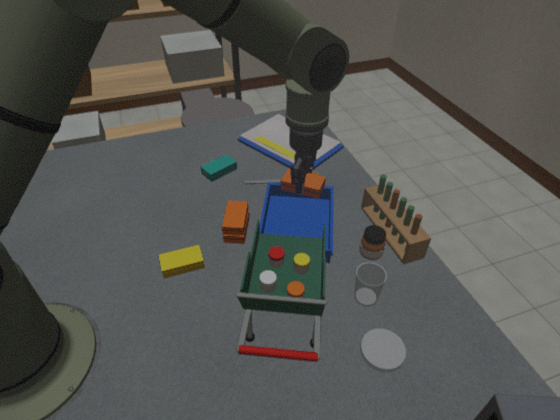

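>>> {"name": "step_arm", "arguments": {
  "targets": [
    [[0,-1,-1.8,0.13,0,0,0.3],[0,-2.2,-3.8,0.26,0,0,0.3],[0,-3.4,-6,0.39,0,0,0.3],[0,-4.6,-8,0.52,0,0,0.3],[0,-5.8,-10.2,0.65,0,0,0.3],[0,-7,-12.3,0.78,0,0,0.3],[0,-8,-14,0.91,0,0,0.3],[0,-8.62,-15.18,1.04,0,0,0.3],[0,-8.62,-15.18,1.17,0,0,0.3],[0,-8.62,-15.18,1.28,0,0,0.3]]
  ]
}}

```text
clock: 5.25
position: [0.4985, 0.2224, 0.1461]
tool_rot: [-0.568, 1.567, -2.561]
force: [-0.3, -0.1, -0.5]
grip_width: 0.0545
```

>>> {"name": "step_arm", "arguments": {
  "targets": [
    [[0,0,0,0,0,0,0.3],[0,0,0,0,0,0,0.3]]
  ]
}}

```text
clock: 5.45
position: [0.4981, 0.2224, 0.1454]
tool_rot: [-0.532, 1.565, -2.522]
force: [0.8, -1.0, -1.0]
grip_width: 0.0544
```

```bash
python3 -c "
from mv import *
show()
a=1.153-np.pi/2
plan([.5,.2225,.108],down(a))
"
```

```text
t 5.45 p [0.4981 0.2224 0.1454] q [-0.849  0.592  0.449  1.918 -0.375  0.72  -0.598] F [ 0.82 -1.   -1.02] w 0.0544
[[-0.004  0.913 -0.407]
 [-0.003 -0.407 -0.913]
 [-1.    -0.003  0.005]]
shift cm [ 3.74  0.18 -0.1 ] rv [-0.0013  0.0046  0.0027] dist 3.7 deg 0.3
```

>>> {"name": "step_arm", "arguments": {
  "targets": [
    [[1.2,0.18,-0.1,0,0.0046,0.0027,0.3],[2.4,0.18,-0.1,0,0.0046,0.0027,0.3],[3.7,0.18,-0.1,0,0.0046,0.0027,0.3],[3.7,0.18,-0.1,0,0.0046,0.0027,0.3],[3.7,0.18,-0.1,0,0.0046,0.0027,0.3],[3.7,0.18,-0.1,0,0.0046,0.0027,0.3]]
  ]
}}

```text
clock: 6.05
position: [0.5002, 0.2224, 0.1086]
tool_rot: [2.127, 1.571, 0.137]
force: [-1.3, 0.2, -1.3]
grip_width: 0.0545
```

```bash
python3 -c "
from mv import *
from workcell import eyes
show()
s=eyes.grab_frame('side');t=eyes.grab_frame('top')
np.save('pics/d_s.npy',s);np.save('pics/d_t.npy',t)
crop(s,195,140,285,255,5,'pics/d1.png');crop(t,190,190,290,280,5,'pics/d2.png')
"
```

```text
t 6.05 p [0.5002 0.2224 0.1086] q [-0.816  0.647  0.408  1.936 -0.412  0.64  -0.566] F [-1.3   0.19 -1.26] w 0.0545
[[ 0.     0.913 -0.407]
 [ 0.    -0.407 -0.913]
 [-1.     0.    -0.   ]]
```

View pics/d1.png

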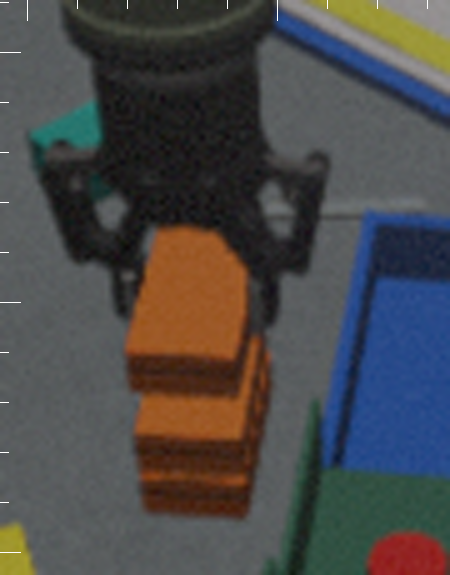

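View pics/d2.png

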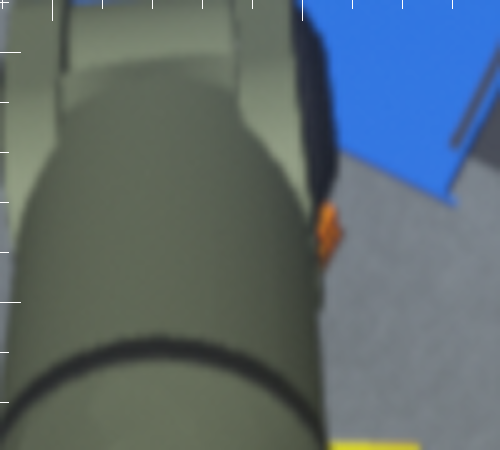

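```bash
python3 -c "
from h import *
s=np.load('pics/side0.npy');crop(s,215,192,260,250,9,'pics/e1.png')
s=np.load('pics/d_s.npy');crop(s,212,180,257,250,8,'pics/e2.png')
"
```

```text
(no output)
```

View pics/e1.png

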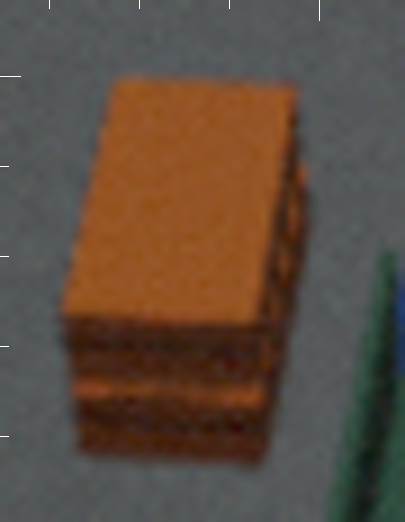

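View pics/e2.png

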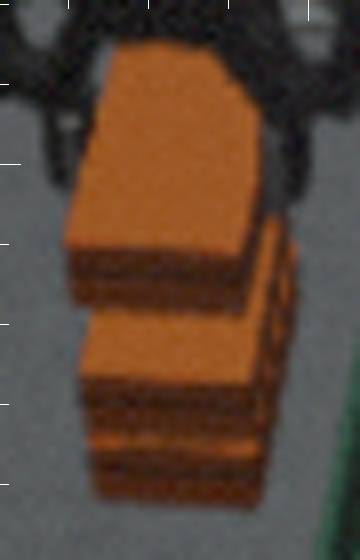

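```bash
python3 -c "
from h import *
f=lambda L:np.array(L)/8+[211.5,179.5]
n=back('side',f([(66,241),(242,248)]),.1086-.0272+.034);m=back('side',f([(80,375),(255,382)]),.06)
for a in(n,m): d=a[0]-a[1];print(a.round(4).tolist(),a.mean(0).round(4),np.linalg.norm(d).round(4),np.arctan2(d[1],d[0])+np.pi/2)
print((n-m)[:,:2]*1000)
g=np.array([(112,78),(299,88),(255,325),(62,317)])/9+[214.5,191.5]
P=back('side',g,.06);print(P.round(4),P.mean(0));d=P[0]-P[3];e=P[1]-P[2];print(np.arctan2(d[1],d[0]),np.arctan2(e[1],e[0]))
from fit import *
print(boxpts(.5,.2225,1.153,.03)[4:].round(4))
print(proj('side',boxpts(.5002,.2224,1.153,.0814)[4:]))
"
```

```text
[[0.4564, 0.1855, 0.1154], [0.5053, 0.165, 0.1154]] [0.4809 0.1752 0.1154] 0.0531 4.314611264648244
[[0.4553, 0.1846, 0.06], [0.5058, 0.1635, 0.06]] [0.4806 0.1741 0.06  ] 0.0547 4.316578186425188
[[ 1.06491571  0.90571306]
 [-0.49132295  1.44288202]]
[[0.4928 0.2766 0.06  ]
 [0.5438 0.2538 0.06  ]
 [0.5042 0.1627 0.06  ]
 [0.4548 0.1835 0.06  ]] [0.49888739 0.21914825 0.06      ]
1.1830377307681577 1.1607756509098444
[[0.4952 0.2794 0.06  ]
 [0.5454 0.257  0.06  ]
 [0.5048 0.1656 0.06  ]
 [0.4546 0.188  0.06  ]]
[[226.02708926 184.34442969]
 [247.11972273 185.40084497]
 [241.66637904 211.59502692]
 [219.01643332 210.38009004]]
```

Measured in the side view (corners at about 220,210 / 242,211 against 221,226 / 243,227), the held case lines up with case_mid to about 0.2 mm crosswise, 1.2 mm lengthwise and 0.002 rad. I'm lowering it.

>>> {"name": "step_arm", "arguments": {
  "targets": [
    [[0.8,0,0.1,0,0,0,0.3],[1.5,0,0.1,0,0,0,0.3],[2.0,0,0.1,0,0,0,0.3],[2.3,0,0.1,0,0,0,0.3],[2.4,0,0.1,0,0,0,0.3],[2.45,0,0.1,0,0,0,0.3],[2.5,0,0.1,0,0,0,0.3],[2.5,0,0.1,0,0,0,0.3]]
  ]
}}

```text
clock: 6.95
position: [0.4999, 0.2217, 0.0839]
tool_rot: [2.521, 1.57, 0.531]
force: [-0.7, 0.4, -1.7]
grip_width: 0.0548
```

```bash
python3 -c "
from mv import *
show()"
```

```text
t 6.95 p [0.4999 0.2217 0.0839] q [-0.795  0.685  0.379  1.946 -0.435  0.59  -0.546] F [-0.74  0.39 -1.69] w 0.0548
[[ 0.001  0.913 -0.407]
 [ 0.    -0.407 -0.913]
 [-1.     0.    -0.001]]
```

>>> {"name": "step_arm", "arguments": {
  "targets": [
    [[0.05,0,0,0,0,0,0.3],[0.1,0,0,0,0,0,0.3],[0.1,0,0,0,0,0,0.3]]
  ]
}}

```text
clock: 7.25
position: [0.5, 0.2218, 0.0832]
tool_rot: [2.69, 1.57, 0.7]
force: [-1.7, 0.0, 5.0]
grip_width: 0.0543
```

```bash
python3 -c "
from mv import *
show()"
```

```text
t 7.25 p [0.5    0.2218 0.0832] q [-0.794  0.686  0.378  1.946 -0.436  0.588 -0.545] F [-1.66  0.01  5.02] w 0.0543
[[ 0.001  0.913 -0.407]
 [ 0.001 -0.407 -0.913]
 [-1.     0.001 -0.001]]
```

>>> {"name": "step_arm", "arguments": {
  "targets": [
    [[0,0,0,0,0,0,0.68],[0,0,0,0,0,0,0.72],[0,0,0,0,0,0,0.8],[0,0,0,0,0,0,0.9],[0,0,0,0,0,0,0.9],[-1,0,0,0,0,0,0.9],[-3,0,0,0,0,0,0.9],[-6,0,0,0,0,0,0.9],[-10,0,0,0,0,0,0.9],[-14,0,0,0,0,0,0.9]]
  ]
}}

```text
clock: 8.25
position: [0.4996, 0.2212, 0.2252]
tool_rot: [2.491, 1.57, 0.501]
force: [0.3, 0.1, 0.5]
grip_width: 0.0769
```

>>> {"name": "step_arm", "arguments": {
  "targets": [
    [[-6,0,0,0,0,0,0.9],[-10,0,5,0,0,0,0.9],[-10,0,10,0,0,0,0.9],[-10,0,15,0,0,0,0.9],[-10,0,18,0,0,0,0.9]]
  ]
}}

```text
clock: 8.75
position: [0.4251, 0.0549, 0.326]
tool_rot: [2.763, 1.568, 0.772]
force: [1.7, -0.2, 0.4]
grip_width: 0.0766
```

```bash
python3 -c "
from mv import *
from workcell import eyes
show()
s=eyes.grab_frame('side');t=eyes.grab_frame('top')
np.save('pics/f_s.npy',s);np.save('pics/f_t.npy',t)
cv2.imwrite('pics/f_s.png',s[:,:,::-1]);cv2.imwrite('pics/f_t.png',t[:,:,::-1])
crop(s,205,170,265,250,7,'pics/f1.png')
# handle plan
yaw=1.124;f=np.array([np.cos(yaw),np.sin(yaw),0]);L=np.radians(40)
x=f*np.sin(L)+np.array([0,0,-np.cos(L)]);z=np.array([-np.sin(yaw),np.cos(yaw),0])
for sg in(1,-1):
    zz=z*sg;y=np.cross(zz,x);Rm=np.c_[x,y,zz]
    b=np.array([.466,-.203,.105]);plan(b-x*.003-x*.14,Rm)
"
```

```text
t 8.75 p [0.4251 0.0549 0.326 ] q [-0.861  0.129  0.668  2.012 -0.095  1.028 -0.568] F [ 1.72 -0.2   0.35] w 0.0766
[[ 0.002  0.913 -0.408]
 [ 0.002 -0.408 -0.913]
 [-1.     0.001 -0.002]]
shift cm [11.08 14.15 30.71] rv [ 1.5214  0.5516 -0.5398] dist 35.6 deg 97.7
shift cm [11.08 14.15 30.71] rv [-1.4814  0.5368  0.5485] dist 35.6 deg 95.6
```

View pics/f1.png

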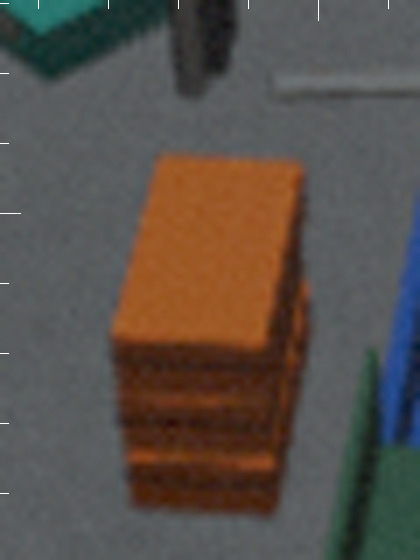

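View pics/f_s.png

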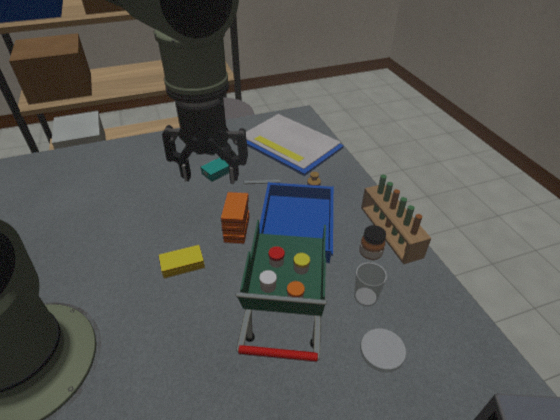

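View pics/f_t.png

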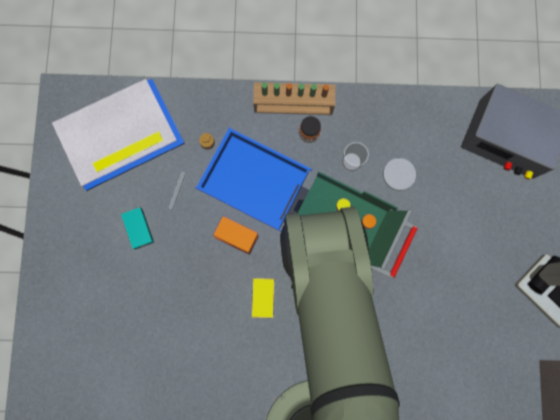

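```bash
python3 - <<'E'
from fit import *
def mk(im,n,r):
    x0,y0,x1,y1=r;c=cv2.resize(im[y0:y1,x0:x1].astype(np.float32),None,fx=6,fy=6)
    d=c[...,0]-c[...,2];fg=np.percentile(d,92);bg=np.percentile(d,15);return(n,(d>(fg+bg)/2).astype(np.uint8),r)
R2=(205,210,268,262)
for f,z in(('top0',.03),('f_t',.06)):
    v=mk(np.load(f'pics/{f}.npy'),"top",R2)
    # top face corners by minAreaRect
    c=max(cv2.findContours(v[1],0,2)[0],key=cv2.contourArea);r=cv2.minAreaRect(c);bp=(cv2.boxPoints(r)+.5)/6-.5+[205,210]
    P=back("top",bp,z+.03);print(f,P.mean(0).round(4),[np.linalg.norm(P[i]-P[i-1]).round(4) for i in range(4)],[np.arctan2(*(P[i]-P[i-1])[1::-1]).round(3) for i in range(4)])
g=np.array([(162,157),(302,160),(268,347),(112,338)])/7+[204.5,169.5]
P=back('side',g,.09);print(P.round(4),P.mean(0));d=P[0]-P[3];e=P[1]-P[2];print(np.arctan2(d[1],d[0]),np.arctan2(e[1],e[0]))
E
python3 -c "
from h import *
t=np.load('pics/f_t.npy');crop(t,205,210,270,260,10,'pics/f3.png')
s=np.load('pics/f_s.npy');crop(s,215,190,255,248,10,'pics/f4.png')"
```

```text
top0 [0.4992 0.2222 0.06  ] [np.float64(0.1014), np.float64(0.0559), np.float64(0.1021), np.float64(0.0557)] [np.float64(1.162), np.float64(-0.392), np.float64(-1.982), np.float64(2.738)]
f_t [0.4988 0.2218 0.09  ] [np.float64(0.1019), np.float64(0.0583), np.float64(0.1026), np.float64(0.0581)] [np.float64(1.152), np.float64(-0.401), np.float64(-1.992), np.float64(2.729)]
[[0.4964 0.2736 0.09  ]
 [0.5453 0.2545 0.09  ]
 [0.5055 0.1616 0.09  ]
 [0.4555 0.184  0.09  ]] [0.50065365 0.21841121 0.09      ]
1.14200319113199 1.1663475468922644
```

View pics/f3.png

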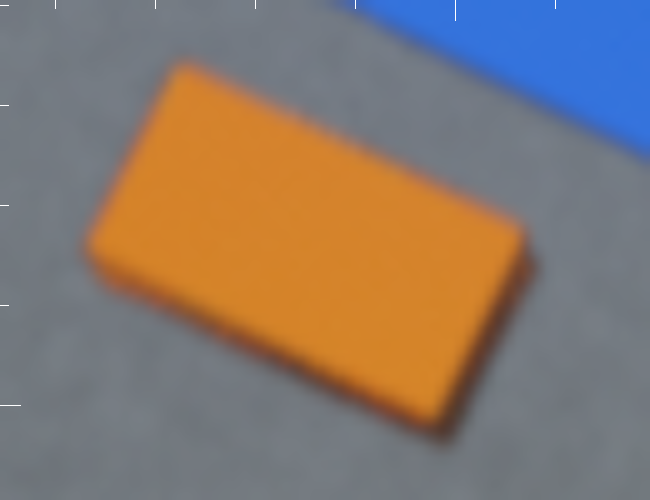

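View pics/f4.png

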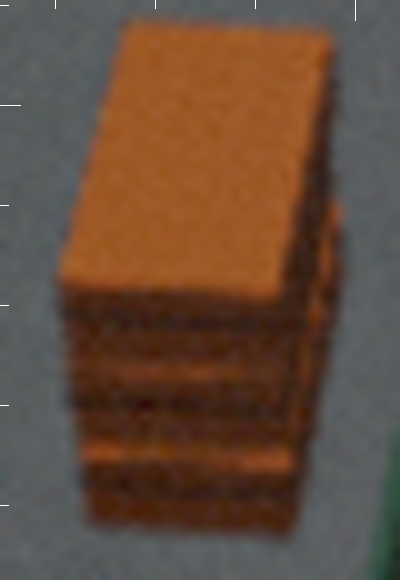

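Case_new sits on the column. Its top-view centre is (0.499, 0.222), the same as case_mid's to 0.5 mm and about 0.01 rad, and neither lower case has moved. Next I'm going to the handle.

>>> {"name": "step_arm", "arguments": {
  "targets": [
    [[0,1.5,3,0.1,0.04,-0.04,0.9],[0,3,6,0.23,0.083,-0.08,0.9],[0,5,10,0.36,0.13,-0.13,0.9],[0,7,14,0.49,0.18,-0.175,0.9],[0,9,18,0.62,0.225,-0.22,0.9],[0,11,22,0.75,0.27,-0.265,0.9],[0,12.5,26,0.88,0.32,-0.31,0.9],[0,14.15,30.7,1.01,0.366,-0.358,0.9],[0,14.15,30.7,1.14,0.413,-0.404,0.9],[0,14.15,30.7,1.27,0.46,-0.45,0.9]]
  ]
}}

```text
clock: 9.85
position: [0.4256, -0.2884, 0.3253]
tool_rot: [-1.728, 0.983, 1.28]
force: [-0.4, 0.9, -0.1]
grip_width: 0.0768
```

```bash
cat >> mv.py <<'E'
YAW=1.124;BAR=np.array([.466,-.203,.105])
def hand(lean=40,sg=1,yaw=YAW):
    f=np.array([np.cos(yaw),np.sin(yaw),0]);L=np.radians(lean)
    x=f*np.sin(L)+np.array([0,0,-np.cos(L)]);z=np.array([-np.sin(yaw),np.cos(yaw),0])*sg
    return np.c_[x,np.cross(z,x),z]
E
python3 -c "
from mv import *
show()
Rm=hand();plan(BAR-Rm[:,0]*.143,Rm)"
```

```text
t 9.85 p [ 0.4256 -0.2884  0.3253] q [ 0.19   0.601  0.903  1.709 -0.845  1.593 -0.372] F [-0.44  0.85 -0.13] w 0.0768
[[ 0.159 -0.086 -0.983]
 [ 0.531 -0.832  0.159]
 [-0.832 -0.548 -0.087]]
shift cm [9.36 5.86 0.93] rv [ 0.2815  0.102  -0.1025] dist 11.1 deg 18.1
```

>>> {"name": "step_arm", "arguments": {
  "targets": [
    [[3,2,0.3,0.12,0.04,-0.04,0.6],[6,4,0.6,0.24,0.08,-0.08,0.6],[9.36,5.86,0.93,0.2815,0.102,-0.1025,0.6],[9.36,5.86,0.93,0.2815,0.102,-0.1025,0.6],[9.36,5.86,0.93,0.2815,0.102,-0.1025,0.6],[9.36,5.86,0.93,0.2815,0.102,-0.1025,0.6]]
  ]
}}

```text
clock: 10.45
position: [0.4269, -0.2864, 0.2166]
tool_rot: [-1.575, 0.874, 1.122]
force: [1.0, 0.6, 0.7]
grip_width: 0.0513
```

```bash
python3 -c "
from mv import *
from workcell import eyes
show()
Rm=hand();plan(BAR-Rm[:,0]*.003,Rm)
s=eyes.grab_frame('side');t=eyes.grab_frame('top')
crop(s,200,230,380,400,3,'pics/g1.png')
crop(t,340,180,480,330,3,'pics/g2.png')
a=cv2.imread('pics/g1.png');b=cv2.imread('pics/g2.png');b=cv2.copyMakeBorder(b,0,a.shape[0]-b.shape[0],0,0,cv2.BORDER_CONSTANT)
cv2.imwrite('pics/g.png',cv2.resize(np.hstack([a,b]),(790,420)))
"
```

```text
t 10.45 p [ 0.4269 -0.2864  0.2166] q [ 0.288  0.763  0.841  1.854 -1.065  1.502 -0.387] F [1.   0.6  0.74] w 0.0513
[[ 0.278 -0.328 -0.903]
 [ 0.579 -0.693  0.43 ]
 [-0.767 -0.642 -0.003]]
shift cm [14.17  0.11  0.1 ] rv [ 0.0035 -0.001  -0.001 ] dist 14.2 deg 0.2
```

View pics/g.png

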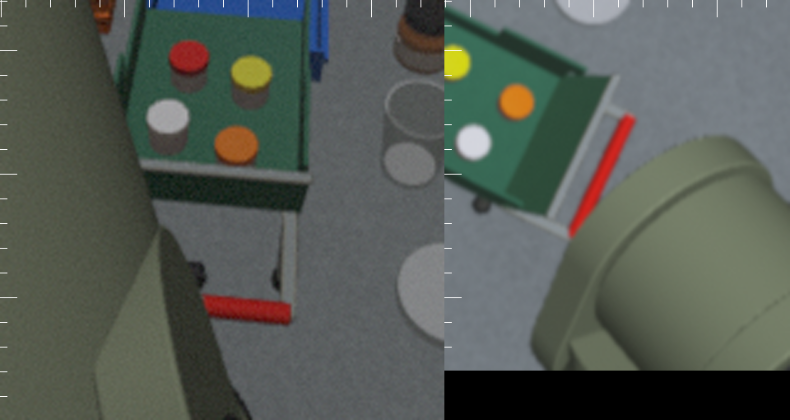

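>>> {"name": "step_arm", "arguments": {
  "targets": [
    [[2.5,0.05,0.1,0,0,0,0.6],[5,0.1,0.1,0,0,0,0.6],[7.5,0.1,0.1,0,0,0,0.6],[10,0.1,0.1,0,0,0,0.6],[11,0.1,0.1,0,0,0,0.6],[11,0.1,0.1,0,0,0,0.6]]
  ]
}}

```text
clock: 11.15
position: [0.4568, -0.2222, 0.1318]
tool_rot: [-1.576, 0.873, 1.123]
force: [0.3, 1.2, 0.4]
grip_width: 0.0513
```

```bash
python3 -c "
from mv import *
from workcell import eyes
show()
Rm=hand();plan(BAR-Rm[:,0]*.003,Rm)
s=eyes.grab_frame('side');t=eyes.grab_frame('top')
crop(s,200,230,380,400,3,'pics/g1.png')
crop(t,340,180,480,330,3,'pics/g2.png')
a=cv2.imread('pics/g1.png');b=cv2.imread('pics/g2.png');b=cv2.copyMakeBorder(b,0,a.shape[0]-b.shape[0],0,0,cv2.BORDER_CONSTANT)
cv2.imwrite('pics/gb.png',cv2.resize(np.hstack([a,b]),(790,420)))
"
```

```text
t 11.15 p [ 0.4568 -0.2222  0.1318] q [ 0.224  0.844  0.725  1.966 -1.214  1.337 -0.311] F [0.28 1.19 0.4 ] w 0.0513
[[ 0.278 -0.327 -0.903]
 [ 0.579 -0.693  0.429]
 [-0.766 -0.643 -0.003]]
shift cm [3.12 0.09 0.  ] rv [ 0.0048 -0.0004 -0.0001] dist 3.1 deg 0.3
```

View pics/gb.png

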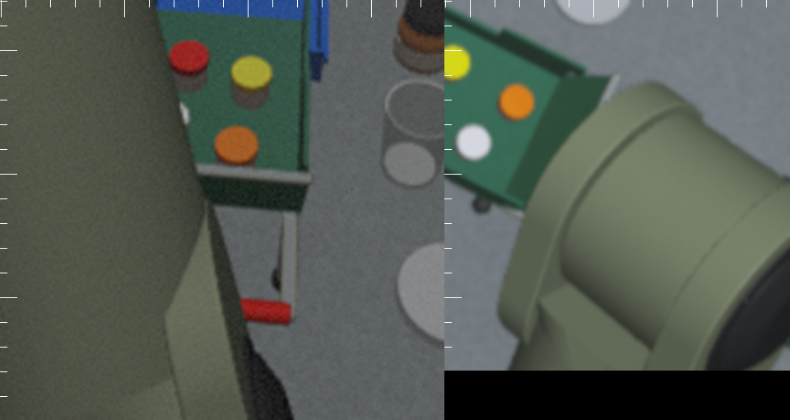

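```bash
python3 -c "
from mv import *
for L in(36,):
  Rm=hand(L);plan(BAR-Rm[:,0]*.033,Rm)
"
```

```text
shift cm [ 0.28 -0.21  0.04] rv [ 0.0041 -0.0026  0.0687] dist 0.3 deg 3.9
```

>>> {"name": "step_arm", "arguments": {
  "targets": [
    [[0.1,-0.2,0,0,0,0.035,0.6],[0.1,-0.2,0,0,0,0.07,0.6],[0.1,-0.2,0,0,0,0.07,0.6]]
  ]
}}

```text
clock: 11.55
position: [0.458, -0.2214, 0.1339]
tool_rot: [-1.581, 0.946, 1.118]
force: [1.1, 0.8, -0.4]
grip_width: 0.051
```

```bash
python3 -c "
from mv import *
show()
for L in(36,):
  Rm=hand(L);plan(BAR-Rm[:,0]*.003,Rm)
"
```

```text
t 11.55 p [ 0.458  -0.2214  0.1339] q [ 0.165  0.82   0.762  1.98  -1.201  1.282 -0.346] F [ 1.06  0.77 -0.37] w 0.051
[[ 0.256 -0.345 -0.903]
 [ 0.526 -0.734  0.43 ]
 [-0.811 -0.585 -0.006]]
shift cm [3.22 0.07 0.08] rv [ 0.0059 -0.0033 -0.0034] dist 3.2 deg 0.4
```

```bash
cat > kin.py <<'E'
from h import *
from scipy.optimize import least_squares
import itertools,json
# q, pos, Rtool cols x,y  (x,y,z)
D=[]
def add(q,p,M): D.append((np.array(q),np.array(p),np.array(M)))
add([-1.29021046,0.52201962,-0.03631801,1.59998508,0.02126424,1.02106311,-0.11280036],[0.21472446,0.58664733,0.25273054],R.from_euler('xyz',[-1.44657733,1.56970687,-1.7973485]).as_matrix())
add([-0.581,0.622,0.108,1.611,-0.079,0.914,0.416],[0.5879,0.2611,0.1901],[[-0.001,0.652,0.759],[-0.001,0.759,-0.652],[-1,-0.001,0]])
add([-0.42,0.789,0.097,1.496,-0.09,0.869,0.569],[0.6684,0.1896,0.1159],[[-0.007,0.651,0.759],[-0.003,0.759,-0.651],[-1,-0.007,-0.004]])
add([-0.409,0.903,0.083,1.506,-0.097,0.738,0.576],[0.674,0.1899,0.033],[[-0.001,0.651,0.759],[-0.001,0.759,-0.651],[-1,-0.002,0]])
add([-0.422,0.752,0.103,1.478,-0.088,0.917,0.569],[0.6713,0.1891,0.1481],[[0,0.651,0.759],[0,0.759,-0.651],[-1,0,0]])
add([-0.849,0.592,0.449,1.918,-0.375,0.72,-0.598],[0.4981,0.2224,0.1454],[[-0.004,0.913,-0.407],[-0.003,-0.407,-0.913],[-1,-0.003,0.005]])
add([-0.795,0.685,0.379,1.946,-0.435,0.59,-0.546],[0.4999,0.2217,0.0839],[[0.001,0.913,-0.407],[0,-0.407,-0.913],[-1,0,-0.001]])
add([-0.861,0.129,0.668,2.012,-0.095,1.028,-0.568],[0.4251,0.0549,0.326],[[0.002,0.913,-0.408],[0.002,-0.408,-0.913],[-1,0.001,-0.002]])
add([0.19,0.601,0.903,1.709,-0.845,1.593,-0.372],[0.4256,-0.2884,0.3253],[[0.159,-0.086,-0.983],[0.531,-0.832,0.159],[-0.832,-0.548,-0.087]])
add([0.288,0.763,0.841,1.854,-1.065,1.502,-0.387],[0.4269,-0.2864,0.2166],[[0.278,-0.328,-0.903],[0.579,-0.693,0.43],[-0.767,-0.642,-0.003]])
add([0.224,0.844,0.725,1.966,-1.214,1.337,-0.311],[0.4568,-0.2222,0.1318],[[0.278,-0.327,-0.903],[0.579,-0.693,0.429],[-0.766,-0.643,-0.003]])
add([0.165,0.82,0.762,1.98,-1.201,1.282,-0.346],[0.458,-0.2214,0.1339],[[0.256,-0.345,-0.903],[0.526,-0.734,0.43],[-0.811,-0.585,-0.006]])
# tool: x along local z at the flange
T0=np.array([[0,0,1.],[0,1,0],[1,0,0]]).T  # placeholder
def fk(q,prm,sg):
    ax='zyzyzyz';Rm=np.eye(3);p=np.zeros(3)
    off=prm[:21].reshape(7,3);qo=prm[21:28]
    for i in range(7):
        Rm=Rm@R.from_euler(ax[i],sg[i]*q[i]+qo[i]).as_matrix()
        p=p+Rm@off[i]
    # tool x = local z ; y,z from local
    M=np.c_[Rm[:,2],Rm[:,1],-Rm[:,0]]
    return p,M
def resid(prm,sg):
    r=[]
    for q,p,M in D:
        a,B=fk(q,prm,sg);r+=list((a-p)*1000);r+=list(((B-M)*300).ravel())
    off=prm[:21].reshape(7,3);r+=list((off[:,:2].ravel())*.5);r+=list(prm[21:28]*.5)
    return np.array(r)
if __name__=="__main__":
    best=[]
    for s in itertools.product((1,-1),repeat=4):
        sg=[s[0],1,s[1],1,s[2],1,s[3]]
        for o7 in(0,np.pi/2,np.pi,-np.pi/2):
            x0=np.zeros(28);x0[2]=.3;x0[8]=.4;x0[14]=.4;x0[20]=.2;x0[27]=o7
            r=least_squares(resid,x0,args=(sg,),max_nfev=40);best.append((r.cost,sg,r.x))
    best.sort(key=lambda b:b[0])
    for b in best[:3]:print(round(b[0],2),b[1])
    c,sg,x=best[0];x=least_squares(resid,x,args=(sg,)).x
    print(x[:21].reshape(7,3).round(4));print(x[21:].round(4));rr=resid(x,sg)[:12*len(D)].reshape(-1,12);print(np.abs(rr[:,:3]).max(),np.abs(rr[:,3:]).max()/300)
    json.dump(dict(sg=sg,x=x.tolist()),open('kin.json','w'))
E
time python3 kin.py
```

```text
1.42 [-1, 1, -1, 1, -1, 1, -1]
1.42 [-1, 1, -1, 1, -1, 1, -1]
1.42 [-1, 1, -1, 1, -1, 1, -1]
[[-1.0000e-03 -1.1000e-02  3.2090e-01]
 [ 1.0000e-03 -1.1000e-02  2.2190e-01]
 [-1.8000e-03 -1.9000e-02  3.0890e-01]
 [ 6.0000e-04 -1.8900e-02 -2.3342e+00]
 [ 1.0000e-04  1.0000e-04  2.7559e+00]
 [-6.0000e-04  1.0000e-04  7.4020e-01]
 [ 1.0000e-04  0.0000e+00 -4.3360e-01]]
[ 9.0000e-04  1.0000e-04 -5.0000e-04 -1.0000e-04  3.0000e-04 -1.0000e-04
  1.5713e+00]
0.3451009596606158 0.0011374976285766225
real	2m32.278s
user	2m31.731s
sys	0m0.286s
```

```bash
cat > sim.py <<'E'
from kin import fk,R,np
import json
K=json.load(open('kin.json'));X=np.array(K['x']);SG=K['sg']
LO=np.array([-2.91,-.3,-1.5,.17,-1.26,.16,-2.52]);HI=np.array([2.91,2.13,1.42,2.43,4.41,1.93,2.52])
def F(q): return fk(q,X,SG)
def err(q,p,M):
    a,B=F(q);return np.r_[p-a,R.from_matrix(M@B.T).as_rotvec()]
def jac(q):
    a,B=F(q);J=np.zeros((6,7))
    for i in range(7):
        d=np.zeros(7);d[i]=1e-5;J[:,i]=-err(q+d,a,B)/-1e-5*-1 if 0 else -(err(q+d,a,B))/1e-5
    return J
def go(q,p,M,n=20):
    a,B=F(q);rv=R.from_matrix(M@B.T).as_rotvec()
    for k in range(1,n+1):
        pk=a+(p-a)*k/n;Mk=R.from_rotvec(rv*k/n).as_matrix()@B
        for _ in range(3): q=q+np.linalg.pinv(jac(q))@err(q,pk,Mk)
    return q
def null(q): 
    return np.linalg.svd(jac(q))[2][6]
E
python3 - <<'E'
from sim import *
from kin import D
# does pinv reproduce recorded moves?
for i in(1,8,9,10):
    q=go(D[i][0],D[i+1][1],D[i+1][2]);print(i,q.round(3),D[i+1][0])
from mv import hand,BAR
for L in(36,40,33):
    Rm=hand(L);q0=go(D[-1][0],BAR-Rm[:,0]*.003,Rm);print(L,'fwd',q0.round(3))
    for s in(-.6,-.3,.3,.6):
        q=q0
        for _ in range(20):
            n=null(q);n=n*np.sign(n[2]);q=q+n*s/20
            for _ in range(2): q=q+np.linalg.pinv(jac(q))@err(q,BAR-Rm[:,0]*.003,Rm)
        print('  null',s,q.round(3))
E
```

```text
1 [-0.419  0.789  0.095  1.496 -0.088  0.869  0.568] [-0.42   0.789  0.097  1.496 -0.09   0.869  0.569]
8 [ 0.289  0.763  0.84   1.853 -1.065  1.503 -0.387] [ 0.288  0.763  0.841  1.854 -1.065  1.502 -0.387]
9 [ 0.21   0.855  0.749  1.966 -1.225  1.355 -0.303] [ 0.224  0.844  0.725  1.966 -1.214  1.337 -0.311]
10 [ 0.165  0.82   0.762  1.98  -1.201  1.281 -0.346] [ 0.165  0.82   0.762  1.98  -1.201  1.282 -0.346]
36 fwd [ 0.152  0.858  0.728  1.999 -1.255  1.248 -0.322]
  null -0.6 [ 0.407  0.728  0.334  1.987 -1.07   0.999 -0.479]
  null -0.3 [ 0.273  0.78   0.533  1.994 -1.167  1.113 -0.395]
  null 0.3 [ 0.052  0.962  0.913  2.004 -1.337  1.403 -0.258]
  null 0.6 [-0.023  1.088  1.085  2.007 -1.414  1.576 -0.206]
40 fwd [ 0.205  0.877  0.695  1.986 -1.267  1.301 -0.29 ]
  null -0.6 [ 0.464  0.752  0.3    1.973 -1.087  1.047 -0.441]
  null -0.3 [ 0.328  0.802  0.5    1.98  -1.181  1.164 -0.361]
  null 0.3 [ 0.102  0.978  0.881  1.991 -1.347  1.456 -0.229]
  null 0.6 [ 0.023  1.102  1.055  1.994 -1.423  1.629 -0.179]
33 fwd [ 0.111  0.846  0.752  2.009 -1.245  1.209 -0.347]
  null -0.6 [ 0.363  0.712  0.361  1.996 -1.055  0.963 -0.51 ]
  null -0.3 [ 0.23   0.766  0.559  2.003 -1.154  1.075 -0.424]
  null 0.3 [ 0.013  0.952  0.936  2.013 -1.329  1.364 -0.282]
  null 0.6 [-0.06   1.08   1.107  2.016 -1.407  1.537 -0.228]
```

```bash
cat > arc.py <<'E'
from mv import *
def pose(th,lean,k=0,bar=BAR,yaw=YAW):
    # th tip angle; lean fixed plus k*th rotation with the cart (tool leaning towards more vertical/forwards)
    f=np.array([np.cos(yaw),np.sin(yaw),0]);ax=bar+.245*f;ax[2]=.05
    e=np.arctan2(.055,.245);r=np.hypot(.055,.245);
    b=ax-f*r*np.cos(e+th)+np.array([0,0,r*np.sin(e+th)])
    Rm=hand(lean+np.degrees(k*th)*-1,1,yaw);return b-Rm[:,0]*.003,Rm,b
E
python3 - <<'E'
from sim import *
from arc import *
from kin import D
for L,k in((36,0),(36,.3),(36,-.3)):
    q=D[-1][0];print(L,k)
    for th in(0,.1,.2,.4,.6,.8,1.0):
        p,M,b=pose(th,L,k);q=go(q,p,M);print(th,p.round(3),q.round(2),'m',round(min((q-LO).min(),(HI-q).min()),3))
    for th in(.5,0):
        p,M,b=pose(th,L,k);q=go(q,p,M);print(th,q.round(2))
E
```

```text
36 0
0 [ 0.465 -0.205  0.107] [ 0.15  0.86  0.73  2.   -1.26  1.25 -0.32] m 0.005
0.1 [ 0.468 -0.199  0.132] [ 0.12  0.81  0.75  2.   -1.23  1.26 -0.37] m 0.034
0.2 [ 0.472 -0.19   0.155] [ 0.09  0.77  0.77  2.   -1.2   1.27 -0.42] m 0.06
0.4 [ 0.483 -0.168  0.198] [ 0.01  0.69  0.82  1.99 -1.16  1.29 -0.53] m 0.102
0.6 [ 0.497 -0.138  0.236] [-0.09  0.62  0.85  1.99 -1.13  1.29 -0.64] m 0.131
0.8 [ 0.514 -0.102  0.266] [-0.19  0.56  0.87  1.97 -1.11  1.28 -0.76] m 0.146
1.0 [ 0.534 -0.061  0.288] [-0.3   0.52  0.89  1.96 -1.11  1.25 -0.87] m 0.147
0.5 [-0.04  0.65  0.83  1.99 -1.14  1.29 -0.58]
0 [ 0.15  0.86  0.73  2.   -1.26  1.25 -0.32]
36 0.3
0 [ 0.465 -0.205  0.107] [ 0.15  0.86  0.73  2.   -1.26  1.25 -0.32] m 0.005
0.1 [ 0.468 -0.198  0.132] [ 0.1   0.81  0.77  2.   -1.22  1.24 -0.38] m 0.041
0.2 [ 0.472 -0.19   0.155] [ 0.04  0.76  0.81  2.01 -1.18  1.23 -0.45] m 0.079
0.4 [ 0.483 -0.168  0.199] [-0.1   0.67  0.89  2.   -1.11  1.21 -0.6 ] m 0.154
0.6 [ 0.497 -0.138  0.236] [-0.25  0.6   0.96  1.98 -1.03  1.19 -0.77] m 0.229
0.8 [ 0.515 -0.101  0.267] [-0.42  0.56  1.03  1.95
[... 154 characters left out ...]

0 [ 0.15  0.86  0.73  2.   -1.25  1.25 -0.32]
36 -0.3
0 [ 0.465 -0.205  0.107] [ 0.15  0.86  0.73  2.   -1.26  1.25 -0.32] m 0.005
0.1 [ 0.468 -0.199  0.132] [ 0.15  0.82  0.74  2.   -1.23  1.28 -0.35] m 0.027
0.2 [ 0.472 -0.19   0.155] [ 0.14  0.79  0.74  1.99 -1.22  1.32 -0.39] m 0.043
0.4 [ 0.483 -0.168  0.198] [ 0.11  0.72  0.75  1.99 -1.2   1.37 -0.46] m 0.058
0.6 [ 0.497 -0.138  0.236] [ 0.07  0.66  0.75  1.99 -1.21  1.41 -0.52] m 0.047
0.8 [ 0.514 -0.102  0.266] [ 0.02  0.61  0.73  1.99 -1.25  1.42 -0.59] m 0.012
1.0 [ 0.534 -0.062  0.288] [-0.04  0.58  0.7   2.   -1.3   1.42 -0.63] m -0.045
0.5 [ 0.09  0.69  0.75  1.99 -1.21  1.39 -0.49]
0 [ 0.15  0.86  0.73  2.   -1.26  1.25 -0.32]
```

The fitted kinematics show joint 5 close to its limit here (about -1.24 against -1.26), and it eases as the handle rises. I'm going on in small steps and watching it.

>>> {"name": "step_arm", "arguments": {
  "targets": [
    [[0.8,0.05,0.08,0,0,0,0.6],[1.6,0.05,0.08,0,0,0,0.6],[2.4,0.05,0.08,0,0,0,0.6],[3,0.05,0.08,0,0,0,0.6],[3.2,0.05,0.08,0,0,0,0.6],[3.2,0.05,0.08,0,0,0,0.6]]
  ]
}}

```text
clock: 12.15
position: [0.4652, -0.2045, 0.1075]
tool_rot: [-1.581, 0.946, 1.119]
force: [-0.2, 0.1, -0.5]
grip_width: 0.0518
```

```bash
python3 -c "
from mv import *
from workcell import eyes
show()
Rm=hand(36);plan(BAR-Rm[:,0]*.003,Rm)
s=eyes.grab_frame('side');t=eyes.grab_frame('top')
crop(s,200,230,380,400,3,'pics/g1.png')
crop(t,340,180,480,330,3,'pics/g2.png')
a=cv2.imread('pics/g1.png');b=cv2.imread('pics/g2.png');b=cv2.copyMakeBorder(b,0,a.shape[0]-b.shape[0],0,0,cv2.BORDER_CONSTANT)
cv2.imwrite('pics/gc.png',cv2.resize(np.hstack([a,b]),(790,420)))
"
```

```text
t 12.15 p [ 0.4652 -0.2045  0.1075] q [ 0.182  0.832  0.674  2.001 -1.233  1.203 -0.335] F [-0.17  0.1  -0.46] w 0.0518
[[ 0.256 -0.345 -0.903]
 [ 0.526 -0.734  0.43 ]
 [-0.811 -0.585 -0.006]]
shift cm [ 0.    0.01 -0.  ] rv [ 0.0056 -0.0032 -0.0031] dist 0.0 deg 0.4
```

View pics/gc.png

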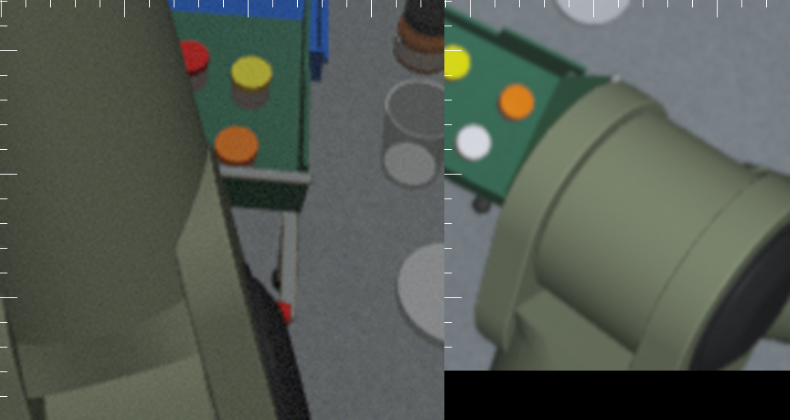

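Joint 5 reads -1.233, so the avoidance is working. The force is about zero and the cart has not moved. I'm closing on the bar.

>>> {"name": "step_arm", "arguments": {
  "targets": [
    [[0,0,0,0,0,0,0.45],[0,0,0,0,0,0,0.35],[0,0,0,0,0,0,0.2],[0,0,0,0,0,0,0.1],[0,0,0,0,0,0,0.05],[0,0,0,0,0,0,0.05]]
  ],
  "grip_force": 40
}}

```text
clock: 12.85
position: [0.4656, -0.2042, 0.1085]
tool_rot: [-1.582, 0.944, 1.118]
force: [0.7, 3.5, 11.1]
grip_width: 0.0145
```

```bash
python3 -c "
from mv import *
show()
"
```

```text
t 12.85 p [ 0.4656 -0.2042  0.1085] q [ 0.182  0.83   0.675  2.001 -1.233  1.205 -0.335] F [ 0.68  3.51 11.12] w 0.0145
[[ 0.257 -0.344 -0.903]
 [ 0.528 -0.733  0.429]
 [-0.81  -0.587 -0.007]]
```

```bash
cat > rows.py <<'E'
from arc import *
import sys
def rows(ths,k=.3,bar0=None,lean0=36,grip=0.05):
    p0,R0,o=cur()
    for th in ths:
        p,M,b=pose(th,lean0,k,bar=np.array(bar0));sh=R0.T@(p-p0)*100;rv=R.from_matrix(R0.T@M).as_rotvec()
        print([round(float(v),2) for v in sh]+[round(float(v),3) for v in rv]+[grip],end=', ')
    print()
E
python3 -c "
from rows import *
p,M,o=cur();b=p+M[:,0]*.003;print(b)
b[2]=.107
print(b,np.degrees(np.arctan2(M[1,0],M[0,0])),np.degrees(np.arccos(-M[2,0])))
rows([.03*i for i in range(1,11)],bar0=b)
rows([1.0],bar0=b)
"
```

```text
[ 0.46636896 -0.20266302  0.10608727]
[ 0.46636896 -0.20266302  0.107     ] 64.04478498137996 35.924858016728216
[-0.4, -0.51, -0.01, 0.006, -0.004, 0.008, 0.05], [-0.87, -1.1, -0.01, 0.006, -0.004, 0.017, 0.05], [-1.33, -1.7, -0.02, 0.006, -0.004, 0.026, 0.05], [-1.77, -2.32, -0.02, 0.006, -0.004, 0.035, 0.05], [-2.18, -2.95, -0.03, 0.006, -0.004, 0.044, 0.05], [-2.58, -3.59, -0.03, 0.006, -0.004, 0.053, 0.05], [-2.96, -4.24, -0.04, 0.006, -0.004, 0.062, 0.05], [-3.32, -4.91, -0.04, 0.006, -0.004, 0.071, 0.05], [-3.66, -5.58, -0.05, 0.006, -0.004, 0.08, 0.05], [-3.98, -6.27, -0.06, 0.006, -0.004, 0.089, 0.05], 
[-5.22, -23.5, -0.17, 0.006, -0.005, 0.299, 0.05],
```

>>> {"name": "step_arm", "arguments": {
  "targets": [
    [[-0.4,-0.5,0,0,0,0.008,0.05],[-0.87,-1.1,0,0,0,0.017,0.05],[-1.33,-1.7,0,0,0,0.026,0.05],[-1.77,-2.32,0,0,0,0.035,0.05],[-2.18,-2.95,0,0,0,0.044,0.05],[-2.58,-3.6,0,0,0,0.053,0.05],[-2.58,-3.6,0,0,0,0.053,0.05]]
  ]
}}

```text
clock: 13.55
position: [0.4714, -0.192, 0.1518]
tool_rot: [-1.586, 0.999, 1.114]
force: [-2.0, -8.7, -2.2]
grip_width: 0.0146
```

```bash
python3 -c "
from rows import *
from workcell import eyes
show()
p,M,o=cur();b=p+M[:,0]*.003
ax=np.array([.46637,-.20266,.05])+.245*np.array([np.cos(YAW),np.sin(YAW),0])
d=b-ax;f=np.array([np.cos(YAW),np.sin(YAW),0]);print('r',np.hypot(d@f,d[2]),'th',np.arctan2(d[2],-d@f)-np.arctan2(.055,.245))
s=eyes.grab_frame('side');cv2.imwrite('pics/i1.png',s[:,:,::-1])
t=eyes.grab_frame('top');cv2.imwrite('pics/i1t.png',t[:,:,::-1])
rows([.18+.033*i for i in range(1,11)],bar0=[.4664,-.2027,.105])
"
```

```text
t 13.55 p [ 0.4714 -0.192   0.1518] q [ 0.082  0.737  0.743  2.008 -1.166  1.188 -0.454] F [-2.04 -8.71 -2.21] w 0.0146
[[ 0.239 -0.357 -0.903]
 [ 0.485 -0.761  0.43 ]
 [-0.841 -0.541 -0.008]]
r 0.25200150721653763 th 0.18405115848448866
[-0.36, -0.7, -0.02, 0.006, -0.006, 0.007, 0.05], [-0.79, -1.41, -0.02, 0.006, -0.006, 0.017, 0.05], [-1.2, -2.14, -0.03, 0.006, -0.006, 0.027, 0.05], [-1.58, -2.87, -0.04, 0.006, -0.006, 0.037, 0.05], [-1.94, -3.62, -0.04, 0.006, -0.006, 0.047, 0.05], [-2.28, -4.38, -0.05, 0.006, -0.006, 0.057, 0.05], [-2.59, -5.15, -0.06, 0.006, -0.006, 0.067, 0.05], [-2.87, -5.94, -0.07, 0.006, -0.006, 0.077, 0.05], [-3.13, -6.73, -0.07, 0.006, -0.006, 0.087, 0.05], [-3.36, -7.52, -0.08, 0.006, -0.006, 0.096, 0.05],
```

View pics/i1.png

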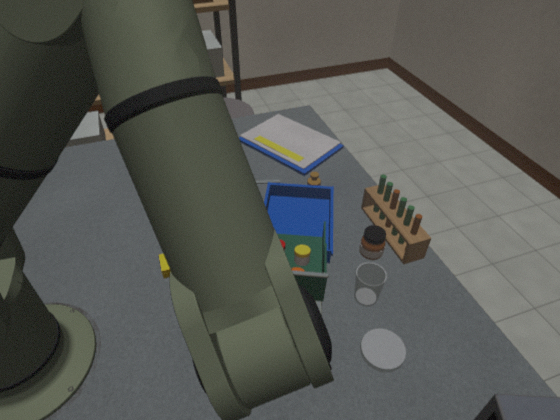

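>>> {"name": "step_arm", "arguments": {
  "targets": [
    [[-0.4,-0.62,0,0,0,0.007,0.05],[-0.83,-1.33,0,0,0,0.017,0.05],[-1.24,-2.06,0,0,0,0.027,0.05],[-1.62,-2.8,0,0,0,0.037,0.05],[-1.98,-3.54,0,0,0,0.047,0.05],[-2.32,-4.3,0,0,0,0.057,0.05],[-2.63,-5.07,0,0,0,0.067,0.05],[-2.91,-5.86,0,0,0,0.077,0.05],[-3.17,-6.65,0,0,0,0.087,0.05],[-3.4,-7.44,0,0,0,0.096,0.05]]
  ]
}}

```text
clock: 14.65
position: [0.4898, -0.1533, 0.2215]
tool_rot: [-1.594, 1.097, 1.104]
force: [-6.3, -16.2, 9.0]
grip_width: 0.0146
```

```bash
cat >> rows.py <<'E'
def tip():
    p,M,o=cur();b=p+M[:,0]*.003;f=np.array([np.cos(YAW),np.sin(YAW),0])
    d=b-np.array([.46637,-.20266,.05])-.245*f;print('r',np.hypot(d@f,d[2]).round(4),'th',(np.arctan2(d[2],-d@f)-np.arctan2(.055,.245)).round(3),'lat',(d@np.array([-f[1],f[0],0])).round(4),'Ftool',(M.T@o["force"]).round(1),'mom',o["moment"].round(2))
E
python3 -c "
from rows import *
show();tip()
rows([.52+.033*i for i in range(1,11)],bar0=[.4660,-.2036,.105])
"
```

```text
t 14.65 p [ 0.4898 -0.1533  0.2215] q [-0.148  0.592  0.866  1.994 -1.036  1.152 -0.714] F [ -6.33 -16.18   9.01] w 0.0146
[[ 0.205 -0.38  -0.902]
 [ 0.407 -0.805  0.432]
 [-0.89  -0.456 -0.01 ]]
r 0.2534 th 0.508 lat 0.0002 Ftool [-15.9  11.3  -1.4] mom [-2.78  1.28 -0.1 ]
[-0.21, -1.05, -0.03, 0.005, -0.009, 0.011, 0.05], [-0.46, -1.85, -0.04, 0.005, -0.009, 0.021, 0.05], [-0.68, -2.65, -0.05, 0.005, -0.009, 0.031, 0.05], [-0.88, -3.46, -0.05, 0.005, -0.009, 0.041, 0.05], [-1.05, -4.27, -0.06, 0.005, -0.009, 0.05, 0.05], [-1.2, -5.09, -0.06, 0.005, -0.009, 0.06, 0.05], [-1.32, -5.91, -0.07, 0.005, -0.009, 0.07, 0.05], [-1.41, -6.74, -0.07, 0.005, -0.009, 0.08, 0.05], [-1.47, -7.57, -0.08, 0.005, -0.009, 0.09, 0.05], [-1.5, -8.4, -0.08, 0.005, -0.009, 0.1, 0.05],
```

>>> {"name": "step_arm", "arguments": {
  "targets": [
    [[-0.5,-0.9,0,0,0,0.011,0.05],[-0.83,-1.72,0,0,0,0.021,0.05],[-1.05,-2.53,0,0,0,0.031,0.05],[-1.26,-3.35,0,0,0,0.041,0.05],[-1.44,-4.17,0,0,0,0.05,0.05],[-1.59,-5.0,0,0,0,0.06,0.05],[-1.71,-5.85,0,0,0,0.07,0.05],[-1.71,-5.85,0,0,0,0.07,0.05]]
  ]
}}

```text
clock: 15.45
position: [0.5096, -0.1115, 0.2645]
tool_rot: [-1.602, 1.167, 1.098]
force: [12.3, -0.1, -11.3]
grip_width: 0.0145
```

```bash
python3 -c "
from rows import *
from workcell import eyes
show();tip()
s=eyes.grab_frame('side');cv2.imwrite('pics/j1.png',s[:,:,::-1])
t=eyes.grab_frame('top');cv2.imwrite('pics/j1t.png',t[:,:,::-1])
cv2.imwrite('pics/j.png',np.hstack([s[170:370,150:400,::-1],t[120:320,170:420,::-1]]).repeat(1,0))
"; python3 -c "
import cv2;a=cv2.imread('pics/j.png');cv2.imwrite('pics/j.png',cv2.resize(a,(800,320)))"
```

```text
t 15.45 p [ 0.5096 -0.1115  0.2645] q [-0.347  0.518  0.952  1.958 -0.937  1.133 -0.931] F [ 12.31  -0.09 -11.28] w 0.0145
[[ 0.179 -0.391 -0.903]
 [ 0.35  -0.832  0.43 ]
 [-0.919 -0.393 -0.012]]
r 0.2555 th 0.756 lat 0.0004 Ftool [ 12.5  -0.3 -11. ] mom [-1.25 -1.57 -0.86]
```

View pics/j.png

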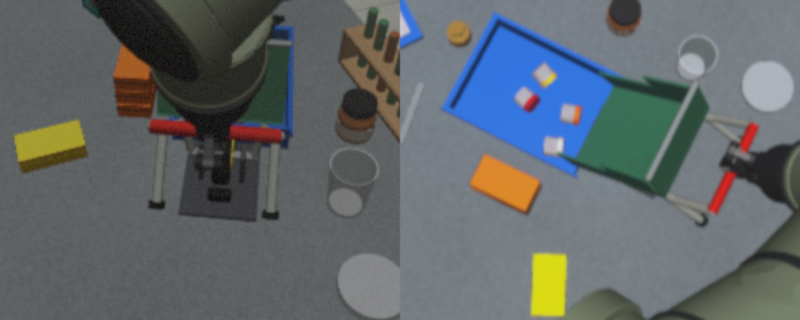

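```bash
python3 -c "
from h import *
t=cv2.imread('pics/j1t.png')[:,:,::-1];crop(t,195,125,325,250,5,'pics/k.png')"
```

```text
(no output)
```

View pics/k.png

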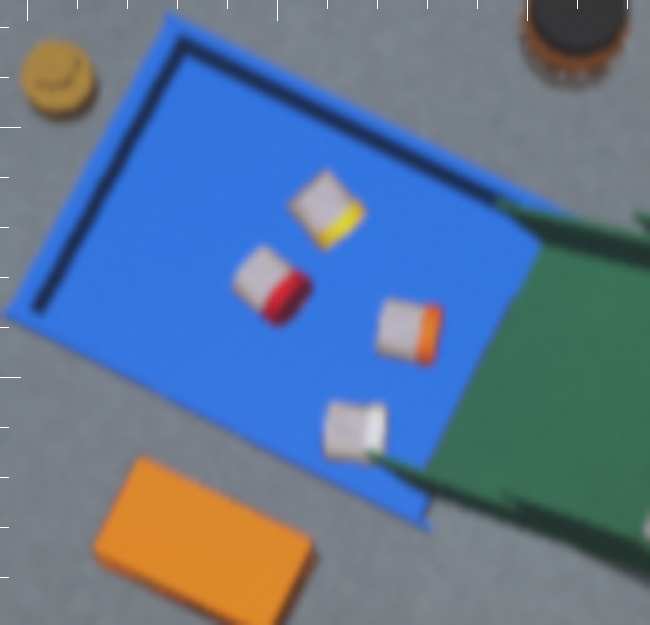

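All four pots lie in the tray: yellow at about (260,167), red (249,182), orange (276,191) and white (265,211) in the top image. Next I'm lowering the cart slowly, on an arc with a corrected axle estimate.

```bash
cat >> rows.py <<'E'
F_=np.array([np.cos(YAW),np.sin(YAW),0])
AX=np.array([.46637,-.20266,.05])+.246*F_+np.array([0,0,.0045])
E0=np.arctan2(.0515,.246)
def tip2():
    p,M,o=cur();b=p+M[:,0]*.003;d=b-AX
    e=np.arctan2(d[2],-d@F_);fo=o["force"];u=-F_*np.cos(e)+np.array([0,0,np.sin(e)]);tg=F_*np.sin(e)+np.array([0,0,np.cos(e)])
    print('r',np.hypot(d@F_,d[2]).round(4),'th',(e-E0).round(4),'lat',(d@np.array([-F_[1],F_[0],0])).round(4),'Fout',(fo@u).round(1),'Ftan',(fo@tg).round(1),'Flat',(fo@np.array([-F_[1],F_[0],0])).round(1))
    return e-E0
def down2(ths,r=.2513,k=.3,grip=.05):
    p0,R0,o=cur();th0=tip2()
    for th in ths:
        M=R0@R.from_rotvec([0,0,k*(th-th0)]).as_matrix();e=E0+th
        b=AX-F_*r*np.cos(e)+np.array([0,0,r*np.sin(e)]);p=b-M[:,0]*.003;sh=R0.T@(p-p0)*100
        print([round(float(v),2) for v in sh]+[0,0,round(k*(th-th0),3)]+[grip],end=', ')
    print()
E
python3 -c "
from rows import *
t=.765
down2([t-.033*i for i in range(1,11)])
"
```

```text
r 0.2524 th 0.7547 lat 0.0004 Fout -12.5 Ftan -2.5 Flat -11.2
[0.23, 0.54, -0.03, 0, 0, np.float64(-0.007), 0.05], [0.43, 1.35, -0.02, 0, 0, np.float64(-0.017), 0.05], [0.65, 2.15, -0.02, 0, 0, np.float64(-0.027), 0.05], [0.91, 2.94, -0.01, 0, 0, np.float64(-0.037), 0.05], [1.19, 3.72, 0.0, 0, 0, np.float64(-0.046), 0.05], [1.49, 4.5, 0.01, 0, 0, np.float64(-0.056), 0.05], [1.82, 5.26, 0.02, 0, 0, np.float64(-0.066), 0.05], [2.18, 6.01, 0.03, 0, 0, np.float64(-0.076), 0.05], [2.56, 6.75, 0.03, 0, 0, np.float64(-0.086), 0.05], [2.96, 7.48, 0.04, 0, 0, np.float64(-0.096), 0.05],
```

>>> {"name": "step_arm", "arguments": {
  "targets": [
    [[0.2,0.5,0,0,0,-0.007,0.05],[0.43,1.35,0,0,0,-0.017,0.05],[0.65,2.15,0,0,0,-0.027,0.05],[0.91,2.94,0,0,0,-0.037,0.05],[1.19,3.72,0,0,0,-0.046,0.05],[1.49,4.5,0,0,0,-0.056,0.05],[1.82,5.26,0,0,0,-0.066,0.05],[2.18,6.01,0,0,0,-0.076,0.05],[2.56,6.75,0,0,0,-0.086,0.05],[2.96,7.48,0,0,0,-0.096,0.05]]
  ]
}}

```text
clock: 16.55
position: [0.4847, -0.1641, 0.2075]
tool_rot: [-1.595, 1.07, 1.105]
force: [-4.7, -4.0, 3.8]
grip_width: 0.0143
```

```bash
python3 -c "
from rows import *
show()
t=.435
down2([t-.03*i for i in range(1,11)])
"
```

```text
t 16.55 p [ 0.4847 -0.1641  0.2075] q [-0.086  0.62   0.836  2.    -1.068  1.163 -0.646] F [-4.69 -4.    3.8 ] w 0.0143
[[ 0.216 -0.373 -0.902]
 [ 0.429 -0.794  0.431]
 [-0.877 -0.48  -0.012]]
r 0.2517 th 0.4337 lat 0.0001 Fout 6.8 Ftan -0.3 Flat 2.5
[0.35, 0.64, -0.0, 0, 0, np.float64(-0.009), 0.05], [0.69, 1.31, 0.01, 0, 0, np.float64(-0.018), 0.05], [1.05, 1.97, 0.01, 0, 0, np.float64(-0.027), 0.05], [1.44, 2.63, 0.02, 0, 0, np.float64(-0.036), 0.05], [1.84, 3.27, 0.03, 0, 0, np.float64(-0.045), 0.05], [2.26, 3.89, 0.04, 0, 0, np.float64(-0.054), 0.05], [2.7, 4.51, 0.05, 0, 0, np.float64(-0.063), 0.05], [3.16, 5.11, 0.05, 0, 0, np.float64(-0.072), 0.05], [3.64, 5.7, 0.06, 0, 0, np.float64(-0.081), 0.05], [4.13, 6.27, 0.07, 0, 0, np.float64(-0.09), 0.05],
```

>>> {"name": "step_arm", "arguments": {
  "targets": [
    [[0.35,0.64,0,0,0,-0.009,0.05],[0.69,1.31,0,0,0,-0.018,0.05],[1.05,1.97,0,0,0,-0.027,0.05],[1.44,2.63,0,0,0,-0.036,0.05],[1.84,3.27,0,0,0,-0.045,0.05],[2.26,3.89,0,0,0,-0.054,0.05],[2.7,4.51,0,0,0,-0.063,0.05],[3.16,5.11,0,0,0,-0.072,0.05],[3.4,5.4,0,0,0,-0.076,0.05],[3.64,5.7,0,0,0,-0.081,0.05]]
  ]
}}

```text
clock: 17.55
position: [0.4707, -0.1936, 0.1475]
tool_rot: [-1.589, 0.988, 1.11]
force: [-6.1, -1.3, -1.2]
grip_width: 0.0142
```

```bash
python3 -c "
from rows import *
show()
t=.16
down2([.145-.016*i for i in range(0,11)])
"
```

```text
t 17.55 p [ 0.4707 -0.1936  0.1475] q [ 0.102  0.743  0.726  2.009 -1.173  1.187 -0.439] F [-6.07 -1.32 -1.24] w 0.0142
[[ 0.244 -0.354 -0.903]
 [ 0.493 -0.756  0.43 ]
 [-0.835 -0.55  -0.01 ]]
r 0.2512 th 0.1623 lat 0.0 Fout 3.1 Ftan -2.5 Flat 4.9
[0.24, 0.36, 0.0, 0, 0, np.float64(-0.005), 0.05], [0.49, 0.68, 0.01, 0, 0, np.float64(-0.01), 0.05], [0.73, 1.0, 0.01, 0, 0, np.float64(-0.015), 0.05], [0.99, 1.32, 0.02, 0, 0, np.float64(-0.02), 0.05], [1.24, 1.63, 0.02, 0, 0, np.float64(-0.024), 0.05], [1.5, 1.94, 0.02, 0, 0, np.float64(-0.029), 0.05], [1.77, 2.24, 0.03, 0, 0, np.float64(-0.034), 0.05], [2.04, 2.54, 0.03, 0, 0, np.float64(-0.039), 0.05], [2.32, 2.83, 0.04, 0, 0, np.float64(-0.044), 0.05], [2.6, 3.12, 0.04, 0, 0, np.float64(-0.048), 0.05], [2.88, 3.4, 0.04, 0, 0, np.float64(-0.053), 0.05],
```

>>> {"name": "step_arm", "arguments": {
  "targets": [
    [[0.24,0.36,0,0,0,-0.005,0.05],[0.49,0.68,0,0,0,-0.01,0.05],[0.73,1.0,0,0,0,-0.015,0.05],[0.99,1.32,0,0,0,-0.02,0.05],[1.24,1.63,0,0,0,-0.024,0.05],[1.5,1.94,0,0,0,-0.029,0.05],[1.77,2.24,0,0,0,-0.034,0.05],[2.04,2.54,0,0,0,-0.039,0.05],[2.18,2.68,0,0,0,-0.041,0.05],[2.18,2.68,0,0,0,-0.041,0.05]]
  ]
}}

```text
clock: 18.55
position: [0.4662, -0.203, 0.1142]
tool_rot: [-1.587, 0.947, 1.113]
force: [-5.1, 0.1, -1.6]
grip_width: 0.014
```

```bash
python3 -c "
from rows import *
show()
down2([.02,.015,.01,.005,0,-.004,-.008])
"
```

```text
t 18.55 p [ 0.4662 -0.203   0.1142] q [ 0.194  0.804  0.648  2.003 -1.213  1.18  -0.357] F [-5.11  0.09 -1.59] w 0.014
[[ 0.258 -0.344 -0.903]
 [ 0.524 -0.735  0.43 ]
 [-0.812 -0.584 -0.009]]
r 0.2512 th 0.0234 lat 0.0 Fout 1.7 Ftan -2.0 Flat 4.6
[0.05, 0.07, -0.0, 0, 0, np.float64(-0.001), 0.05], [0.13, 0.17, -0.0, 0, 0, np.float64(-0.003), 0.05], [0.22, 0.26, 0.0, 0, 0, np.float64(-0.004), 0.05], [0.3, 0.35, 0.0, 0, 0, np.float64(-0.006), 0.05], [0.39, 0.45, 0.0, 0, 0, np.float64(-0.007), 0.05], [0.45, 0.52, 0.0, 0, 0, np.float64(-0.008), 0.05], [0.52, 0.6, 0.01, 0, 0, np.float64(-0.009), 0.05],
```

>>> {"name": "step_arm", "arguments": {
  "targets": [
    [[0.05,0.07,0,0,0,-0.001,0.05],[0.13,0.17,0,0,0,-0.003,0.05],[0.22,0.26,0,0,0,-0.004,0.05],[0.3,0.35,0,0,0,-0.006,0.05],[0.39,0.45,0,0,0,-0.007,0.05],[0.39,0.45,0,0,0,-0.007,0.05]]
  ]
}}

```text
clock: 19.15
position: [0.4657, -0.204, 0.1084]
tool_rot: [-1.586, 0.939, 1.113]
force: [-5.1, 1.6, 0.2]
grip_width: 0.0147
```

```bash
python3 -c "
from rows import *
show()
down2([0,-.004,-.008,-.012])
"
```

```text
t 19.15 p [ 0.4657 -0.204   0.1084] q [ 0.211  0.813  0.631  2.001 -1.218  1.177 -0.345] F [-5.11  1.61  0.2 ] w 0.0147
[[ 0.261 -0.342 -0.903]
 [ 0.53  -0.731  0.43 ]
 [-0.807 -0.59  -0.009]]
r 0.2511 th 0.0002 lat 0.0 Fout 0.8 Ftan 0.0 Flat 5.3
[-0.01, 0.01, -0.0, 0, 0, np.float64(-0.0), 0.05], [0.06, 0.09, -0.0, 0, 0, np.float64(-0.001), 0.05], [0.12, 0.16, -0.0, 0, 0, np.float64(-0.002), 0.05], [0.19, 0.24, 0.0, 0, 0, np.float64(-0.004), 0.05],
```

>>> {"name": "step_arm", "arguments": {
  "targets": [
    [[0.06,0.09,0,0,0,-0.001,0.05],[0.12,0.16,0,0,0,-0.002,0.05],[0.12,0.16,0,0,0,-0.002,0.05]]
  ]
}}

```text
clock: 19.45
position: [0.4657, -0.2041, 0.1081]
tool_rot: [-1.588, 0.934, 1.113]
force: [-11.2, 3.3, 29.5]
grip_width: 0.0145
```

```bash
python3 -c "
from rows import *
show();tip2()
"
```

```text
t 19.45 p [ 0.4657 -0.2041  0.1081] q [ 0.217  0.815  0.626  2.    -1.219  1.179 -0.341] F [-11.21   3.27  29.46] w 0.0145
[[ 0.263 -0.34  -0.903]
 [ 0.534 -0.728  0.43 ]
 [-0.804 -0.595 -0.01 ]]
r 0.2511 th -0.0009 lat -0.0 Fout 7.9 Ftan 28.5 Flat 11.5
```

>>> {"name": "step_arm", "arguments": {
  "targets": [
    [[0,0,0,0,0,0,0.05],[0,0,0,0,0,0,0.05],[0,0,0,0,0,0,0.25],[0,0,0,0,0,0,0.4],[0,0,0,0,0,0,0.55],[0,0,0,0,0,0,0.55],[0,0,0,0,0,0,0.55]]
  ]
}}

```text
clock: 20.15
position: [0.4658, -0.2042, 0.1081]
tool_rot: [-1.588, 0.934, 1.112]
force: [-0.1, 0.2, 0.0]
grip_width: 0.0469
```

```bash
python3 -c "
from rows import *
show();tip2()
"
```

```text
t 20.15 p [ 0.4658 -0.2042  0.1081] q [ 0.218  0.814  0.625  2.    -1.219  1.179 -0.341] F [-0.13  0.21  0.04] w 0.0469
[[ 0.263 -0.34  -0.903]
 [ 0.533 -0.728  0.43 ]
 [-0.804 -0.595 -0.01 ]]
r 0.2511 th -0.0009 lat -0.0001 Fout -0.1 Ftan 0.1 Flat 0.2
```

Released with no force left. I'm retreating along the tool axis.

>>> {"name": "step_arm", "arguments": {
  "targets": [
    [[-1,0,0,0,0,0,0.55],[-2.5,0,0,0,0,0,0.55],[-5,0,0,0,0,0,0.55],[-8,0,0,0,0,0,0.55],[-11,0,0,0,0,0,0.55],[-15,0,0,0,0,0,0.55],[-20,0,0,0,0,0,0.55],[-24,0,0,0,0,0,0.55],[-24,0,0,0,0,0,0.55],[-24,0,0,0,0,0,0.55]]
  ]
}}

```text
clock: 21.15
position: [0.4018, -0.3331, 0.3022]
tool_rot: [-1.59, 0.934, 1.109]
force: [0.4, 0.4, 0.0]
grip_width: 0.0471
```

```bash
python3 -c "
from rows import *
from workcell import eyes
show()
s=eyes.grab_frame('side');cv2.imwrite('pics/z1.png',s[:,:,::-1])
t=eyes.grab_frame('top');cv2.imwrite('pics/z1t.png',t[:,:,::-1])
"
```

```text
t 21.15 p [ 0.4018 -0.3331  0.3022] q [ 0.366  0.614  0.811  1.734 -0.891  1.546 -0.537] F [0.39 0.36 0.02] w 0.0471
[[ 0.265 -0.341 -0.902]
 [ 0.532 -0.729  0.431]
 [-0.804 -0.594 -0.012]]
```

View pics/z1.png

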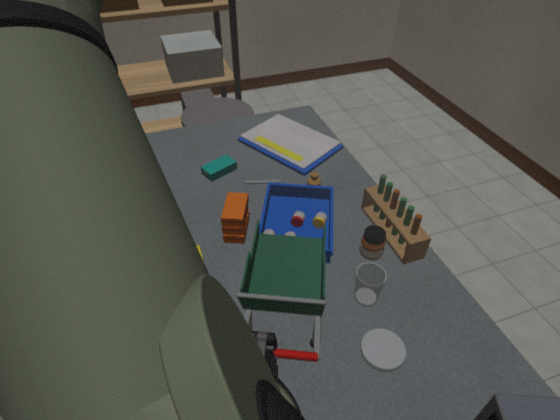

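View pics/z1t.png

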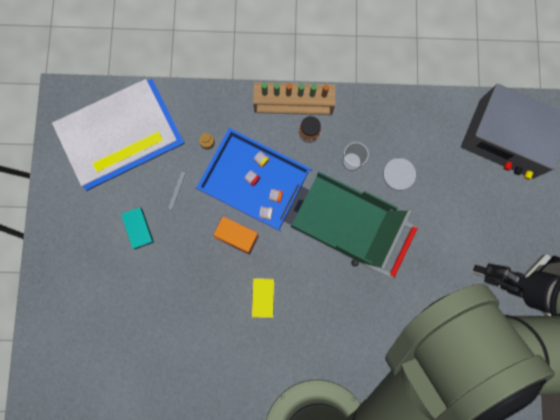

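```bash
python3 -c "
import cv2,numpy as np
t=cv2.imread('pics/z1t.png')[:,:,::-1];a=np.load('pics/top0.npy')
x0,y0,x1,y1=(385,220,425,285)
for im in(a,t):
  h=cv2.cvtColor(np.ascontiguousarray(im[y0:y1,x0:x1]),cv2.COLOR_RGB2HSV);m=((h[...,0]<8)|(h[...,0]>172))&(h[...,1]>140)&(h[...,2]>60)
  print(cv2.minAreaRect((np.argwhere(m)[:,::-1]+[x0,y0]).astype(np.float32)))
d=np.abs(a.astype(int)-t).sum(2)>90
n,l,s,c=cv2.connectedComponentsWithStats(d.astype(np.uint8))
for i in range(1,n):
  if s[i,4]>6: print(s[i],c[i].round())
from workcell import bot
print(bot.job_done(),bot.observe()['clock'])
"
```

```text
((403.1188049316406, 251.0825958251953), (5.422427654266357, 53.701053619384766), 25.34617805480957)
((403.09771728515625, 251.06846618652344), (5.412805080413818, 53.696598052978516), 25.559965133666992)
[232 151  40  45 905] [252. 174.]
[269 189  14  14 159] [276. 195.]
[336 198  15  15 167] [343. 205.]
[259 206  14  14 156] [266. 212.]
[322 215  15  14 165] [329. 222.]
[362 214  14  15 165] [369. 221.]
[214 217  42  18  91] [230. 225.]
[345 230  14  15 174] [351. 237.]
[ 473  263   87   63 1985] [523. 287.]
[ 348  285  206  135 7660] [443. 378.]
[422 296  23  16  43] [433. 303.]
[   0  333  126   87 5195] [ 49. 378.]
[544 361  16  28 241] [554. 374.]
[541 367   8  11  45] [543. 373.]
the job is handed in; nothing more can be done
the job is handed in; nothing more can be done
```

The job is done and handed in at about 21 s on the robot's clock, out of the 72 s allowed.

- **Stack:** I lifted the orange case out of the tray and stacked it on the two-case column. In the top view its centre is within about 0.5 mm and its angle within about 0.01 rad of the case below. The side view gave a poorer reading, up to about 2 mm different, which is within that view's error.
- **Tipping:** The cart was tipped to about 0.75 rad, not the full 1.0. By then all four pots were already lying in the tray, so I stopped there.
- **Lowering:** I brought the cart down slowly, still gripped, until it stood firmly on its legs. The wrist force rose to about 32 N as the legs took the load, and I relaxed it before letting go.

In the last top picture the handle is back where it started, to within 0.05 pixel. Compared with the first picture, the only changes are the case, the pots and the arm. The robot was touching nothing when I handed in.

During the lift, my first estimate of the axle was about 5 mm off. That caused side forces of up to about 20 N at the wrist, and I corrected the path before lowering. Joint 5 came within about 0.03 rad of its limit at the handle but did not reach it.

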